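# Stand the fallen roller up in its tote and clamp it

## Task

The rubber-sleeved roller has toppled over in its steel tote. Tip it upright inside the tote - do not lift it out - and stand it on its flat end in the white V saddle, then turn the cam lever just far enough that the sprung pad closes the gap and presses the roller gently into the saddle, its spring pushed in by a few millimetres; overrunning the cam would squeeze the spring solid and dent the sleeve. Let go of everything, and leave the things lying round about where they are.

Things in the scene. Friction and masses are not known exactly. Their poses are not given: they have to be found in the camera images.
- tote: Open grey sheet-metal tote, fixed, 128 x 128 mm outside, 120 x 120 inside, walls and floor 4 mm, round-hemmed rim 97 mm high, standing askew on the bench. Origin: centre of underside. The roller leans over its -x wall (robot's left, near side); saddle against the +y wall (far); cam clamp on the -y wall (near right), on a steel bracket (top 60 mm up, reaching 146 mm from the origin in -y).
- roller: Loose roller, 200 mm long, 0.3-0.5 kg. From its flat foot up: steel disc dia 36 to 12 mm, black rubber sleeve dia 40 to 150, steel collar dia 36 to 156, plain steel stub dia 22 to 200, the place to hold it. Origin: centre of foot; +z along the axis to the stub. Starts leaning about 45 deg: foot in the tote's +x bottom edge, sleeve on the -x rim, stub sticking out over that rim.
- saddle: White V saddle (120 deg, opening to tote -y, 40 mm wide, 12 to 96 mm above the tote floor) on the tote's +y wall, set a few mm differently each time. Origin: seat point on the tote floor (4 mm above the bench), where the foot's centre stands when the sleeve touches both V faces; axes as the tote's. V front edges at y +11, x -20 and +20 mm; tote's +x wall at x +24 mm.
- clamp_pad: Black rubber pad, 26 mm wide, 18 high, on a sprung plunger facing the saddle, same tote x; moves along tote +y. Origin: centre of its pressing face, 82 mm above the bench. Spring: 2 N at first touch, then 2 N per mm, solid after 10 mm (the pad is pushed back against the plunger). Before the cam is turned its face is 15 to 26 mm from a seated sleeve.
- cam_lever (a joint): Angle of the cam lever, rad, 0 to 2.6, about the upright axis through point cam_pivot; grows anticlockwise seen from above; starts 0 to 0.4. The plunger's advance towards the saddle is 12.5 mm per rad. Stiff (0.4 N m, about 5 N at the handle); stays where it is left.
- cam_pivot (a point): Point on the cam lever's upright axis, 82 mm above the bench; axes as the tote's.
- lever_handle (a point): Centre of the upright black handle (dia 19 mm, from 104 to 147 mm above the bench) on the end of the steel lever arm (16 mm wide, top 104 mm above the bench), 80 mm from the cam's axis. At angle 0 the arm points, in tote axes, 165 degrees anticlockwise from +x. The handle is fixed to the arm.
- relay_box_7: Bystander: grey cardboard unit box, 108 x 136 x 48 mm, left of the tote. Origin: centre of its underside.
- glue_bottle: Bystander: yellow glue bottle with red tip, diameter 49, 128 mm high, behind the tote to the left. Origin: centre of its underside.

How it is judged:
By the outcome, as a careful person would: the job done as asked, in the order asked, and still so for the second after the job is handed in, with the robot touching nothing.
It also fails if it takes over 54 s, if anything falls off the work surface, if the arm or the gripper's body presses on something with over 40 N, if the wrist force passes 120 N, or if a joint passes its speed limit or range.

## Robot

A 7-joint arm with a two-finger parallel gripper is mounted at the origin on a cart in front of the work surface, level with it; the furniture and walls round the work are solid. World frame = base frame: x ahead of the robot, y to its left, z up, the work surface at z = 0. Lengths are in mm, angles in rad, forces in N, time in s.
With the tool pointing down it reaches from about 400 to 850 mm from the base axis. Payload 6.9 kg.
Tool frame: the origin (TCP) lies midway between the tips of the shut fingers; the grasp point (between the pads) lies 19 mm behind it; y points along the fingers, z is the direction in which the jaws open and shut, and the axes are right-handed (so a half turn about y gives the same grasp; the last joint's range is limited). The gripper opens to 85 mm and grips with 20 to 120 N. Pads are 22 mm wide; open, the fingers measure 114 mm over their backs; the gripper's body (76 mm by 85 mm) begins 54 mm behind the grasp point. The pads swing forward as they close: fully open they stand 13 mm farther back than shut.
Start: joints at [-1.23, 0.507, -0.238, 1.5, 0.126, 1.149, -0.155], TCP at [145.425, 607.835, 231.275] pointing down, gripper open.
Joint ranges: [-3.08, 3.08], [-0.24, 2.05], [-1.43, 1.35], [0, 2.5], [-1.52, 4.66], [0.17, 1.96], [-2.89, 2.89]. Speed limits (rad/s): [2.39, 2.39, 3.14, 3.14, 3.14, 3.14, 3.14].

## Interface

Orientations are given as a 3x3 rotation matrix whose columns are the frame's x, y, z axes.
In Python, from station import ctrl, viewer gives the robot as it stands.
- The arm moves only by the tool carry_out, never from a script. Its argument "moves" is a list that holds one entry, the list of rows, each a list of 4 numbers: the shift along the tool's x, y, z as a fraction of full scale, then the turn about the tool's y as a fraction of full scale. A call has 1 to 20 rows; each row is the pose to reach, as a shift and turn from the pose commanded when the call began, along the tool's axes at that moment, turning the shorter way round; what a row does not reach only later rows make up. Full scale, the value 1, is 0.1 m for a shift and pi rad for a turn. A row lasts 1/8 s, in which the tool goes at most 62.5 mm and 10.7 degrees, less where a joint would pass 70% of its speed; a pose out of reach is approached as far as the arm can. A call with a number of a shift or a turn outside -1 to 1 is refused whole. A call with a gripper value outside its range is refused whole. "jaw" is the opening, from 0 (shut) to 1 (fully open), set as the call begins (left out, the last holds). The fingers move at their own pace and stop on an object; "newtons" is the grip in N (left out, the last holds). Time passes only in rows, so rows that repeat a pose let the fingers close. It gives the time, the measured TCP pose, the force and the opening at its end, in the units of the state.
- ctrl.state(): the state, without advancing time (a new reading comes with each control period).
- viewer.read_camera(name): name is "scene" or "side" or "wrist"; returns a dict with "img" (400x640x3 uint8, red, green, blue), "camera_matrix" (3x3 intrinsics, pixels), "R" (3x3) and "t" (3): a world point X has camera coordinates R X + t; the wrist camera has in their place "tool_from_camera" (4x4, takes a point from camera to tool coordinates, whose origin is the TCP and whose axes are the tool frame's). Camera axes: x right, y down, z forward; pixel columns grow to the right and rows downward; lengths in mm; the calibration is good to about 2 mm. A picture is of the moment at which its call begins: read the wrist's pose just before it. There is no depth.
- ctrl.hand_in(): hands the job in, once; it reports no verdict.
Trained networks look in the newest picture that a camera, given by its name, has taken for a name from the list of things; names that differ only in an ending like _2 or _b are one class to them, and where a whole thing is asked for, a point or a joint stands for the part that bears it (a point fixed in the world has none). Each returns a list of dicts, best first, with "p" (0 to 1); they miss things now and then, are a little off and sometimes report something else, mostly with a low value. They report only what shows in the picture. A call takes as long as a camera call.
- viewer.find_in(camera, thing): "point" ([x, y, z] in mm, in world coordinates, good to about 4 mm: the middle of the surface that is visible of it).
- viewer.outline_of(camera, thing): "pixels" (400x640 bool, what is visible of it).
- viewer.pinpoint(camera, thing): "point" ([x, y, z] in mm, in world coordinates, good to about 4 mm: a listed point, or the origin of a listed thing).
The state is a dict: "time_s": time; "joint_pos": joint angles; "joint_vel": joint speeds; "effort": joint torques, N m; "position": TCP position; "ee_rot": TCP orientation; "ft_force": force on the tool from outside, world axes, zero at the start; "wrist_torque": the same for the moment, N m; "width": opening from 0.0 (shut) to 1.0 (fully open).
Only numpy, scipy, OpenCV 4.12 (cv2) and the standard library are available. Lean on these libraries where they do the work, as an engineer would, in place of code of your own. Each camera call takes 0.05 s, during which the arm holds its last target. There are 200 camera calls.

## Working session

There is one attempt and no reset: what is moved stays moved. The work goes in short steps, Python scripts to look and compute and a tool call to move; the robot and the scene stay as the last step left them, time stands still between calls to the robot, and variables do not carry over. Pictures are saved under pics/ and viewed, about 8 in all and at most 12, crops included, and the job is handed in when it is done.

Besides the shell and the picture viewer there is one more tool, called after "Request:" as name(argument=value, ...) on one line, values as JSON. carry_out: Moves the arm, as the interface text tells. Its arguments: {"type":"object","properties":{"moves":{"type":"array"},"jaw":{"type":"number"},"newtons":{"type":"number"}},"required":["moves"]}

```bash
mkdir -p pics; ls; cat > h.py <<'E'
import numpy as np,cv2
from station import ctrl,viewer
np.set_printoptions(precision=3,suppress=True)
def st():
    s=ctrl.state(); print('t',s['time_s'],'pos',np.array(s['position']),'w',s['width'],'F',np.array(s['ft_force'])); print(np.array(s['ee_rot'])); print('q',np.array(s['joint_pos'])); return s
def pic(cam,name,crop=None):
    c=viewer.read_camera(cam); im=cv2.cvtColor(c['img'],cv2.COLOR_RGB2BGR)
    cv2.imwrite('pics/'+name,im); return c
E
python3 - <<'E'
from h import *
st()
ims=[]
for c in ['scene','side']:
    r=pic(c,c+'0.png'); ims.append(r['img']); print(c,r['camera_matrix'][0],-np.array(r['R']).T@np.array(r['t']))
    for n in ['tote','roller','saddle','clamp_pad','cam_lever','cam_pivot','lever_handle','relay_box_7','glue_bottle']:
        o=[]
        try:
            for d in viewer.pinpoint(c,n)[:2]: o.append((np.round(d['point'],1).tolist(),round(d['p'],2)))
        except Exception as e: o.append(str(e)[:60])
        print(c,n,o)
cv2.imwrite('pics/a.png',cv2.cvtColor(cv2.resize(np.vstack(ims),(768,960))[:, :],cv2.COLOR_RGB2BGR)[:600])
E
```

```text
pics
t 0.0 pos [145.369 607.327 230.424] w 1.001293869267073 F [0.062 1.07  0.128]
[[ 0.973 -0.     0.233]
 [-0.233 -0.002  0.973]
 [ 0.    -1.    -0.002]]
q [-1.23   0.508 -0.238  1.501  0.126  1.149 -0.155]
scene [410.923   0.    314.512] [ 142.065 -396.609  716.698]
scene tote [([567.8, -57.5, 2.2], 0.59)]
scene roller [([598.1, -97.6, 17.4], 0.91)]
scene saddle [([616.1, -69.1, 3.2], 0.63), ([564.8, -59.6, 1.2], 0.2)]
scene clamp_pad [([587.6, -95.5, 84.2], 0.43)]
scene cam_lever ['it knows: cam_pivot, clamp_pad, glue_bottle, lever_handle, r']
scene cam_pivot [([619.5, -69.2, 0.4], 0.66), ([491.9, -170.9, 83.8], 0.62)]
scene lever_handle [([448.2, -111.5, 123.5], 0.56)]
scene relay_box_7 [([562.8, 288.4, 2.9], 0.94)]
scene glue_bottle [([678.9, 239.3, -0.2], 0.92), ([566.4, -59.7, 0.8], 0.21)]
side [424.708   0.    323.285] [506.237 895.977 528.795]
side tote [([568.3, -61.0, 1.0], 0.88)]
side roller [([600.1, -98.3, 15.2], 0.92)]
side saddle []
side clamp_pad [([581.9, -99.8, 83.5], 0.38)]
side cam_lever ['it knows: cam_pivot, clamp_pad, glue_bottle, lever_handle, r']
side cam_pivot [([498.9, -169.1, 82.1], 0.96)]
side lever_handle [([452.3, -106.8, 122.9], 0.84)]
side relay_box_7 [([558.6, 287.3, 0.2], 0.77), ([680.4, 242.1, -1.7], 0.5)]
side glue_bottle [([684.4, 237.0, -2.2], 0.92), ([583.7, -99.2, 83.9], 0.68)]
```

View pics/scene0.png

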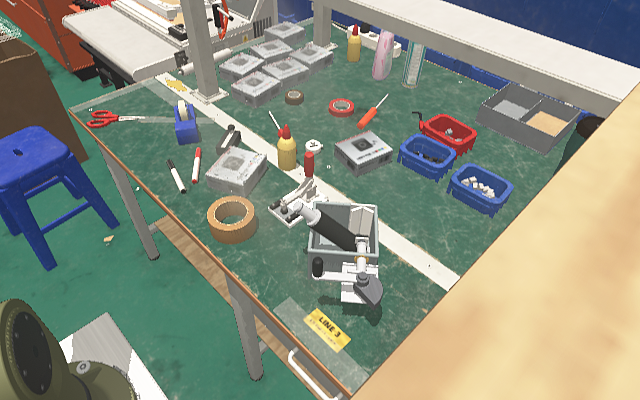

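View pics/side0.png

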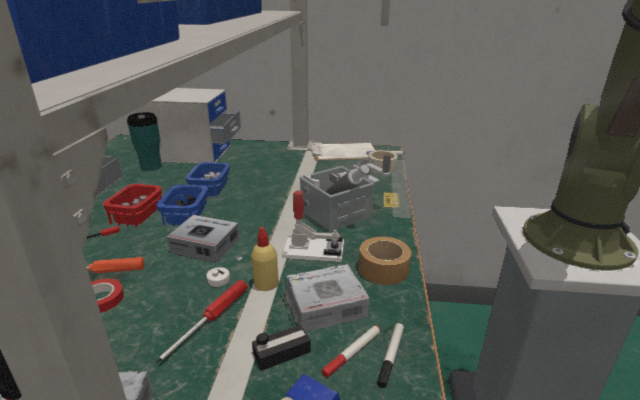

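Request:
carry_out(moves=[[[0.4, -0.2, -0.4, 0], [0.8, -0.4, -0.8, 0], [1, -0.5, -1, 0]]])

```text
time_s: 1.27
position: [221.6, 485.0, 282.5]
ee_rot: [[0.972, 0.002, 0.236], [-0.236, 0.0, 0.972], [0.002, -1.0, 0.001]]
ft_force: [0.7, 0.9, -0.3]
width: 1.003
```

Request:
carry_out(moves=[[[0.4, -0.2, -0.4, 0], [0.8, -0.4, -0.8, 0], [1, -0.5, -1, 0]]])

```text
time_s: 1.65
position: [295.3, 364.3, 332.7]
ee_rot: [[0.972, 0.002, 0.236], [-0.236, 0.001, 0.972], [0.002, -1.0, 0.001]]
ft_force: [0.3, 0.4, -0.6]
width: 0.999
```

Request:
carry_out(moves=[[[0.4, 0, -0.4, 0], [0.8, 0, -0.8, 0], [1, 0, -1, 0]]])

```text
time_s: 2.02
position: [368.8, 243.3, 331.6]
ee_rot: [[0.972, 0.001, 0.236], [-0.236, -0.0, 0.972], [0.001, -1.0, -0.0]]
ft_force: [-1.1, 1.4, -0.1]
width: 1.0
```

Request:
carry_out(moves=[[[0.4, 0, -0.4, 0], [0.8, 0, -0.8, 0], [1, 0, -1, 0]]])

```text
time_s: 2.4
position: [442.6, 122.6, 331.5]
ee_rot: [[0.972, 0.001, 0.236], [-0.236, -0.001, 0.972], [0.001, -1.0, -0.001]]
ft_force: [-0.3, 1.1, -1.2]
width: 1.0
```

Request:
carry_out(moves=[[[0.4, 0, -0.4, 0], [0.8, 0, -0.8, 0], [1, 0, -1, 0]]])

```text
time_s: 2.78
position: [516.4, 2.0, 331.3]
ee_rot: [[0.972, 0.0, 0.236], [-0.236, -0.001, 0.972], [0.001, -1.0, -0.001]]
ft_force: [-0.4, 0.3, 0.1]
width: 0.998
```

```bash
python3 - <<'E'
from h import *
st()
r=pic('wrist','w1.png');print(r['camera_matrix'],r['tool_from_camera'])
E
```

```text
t 2.775 pos [516.383   1.97  331.292] w 0.9977233118949104 F [-0.415  0.332  0.072]
[[ 0.972  0.     0.236]
 [-0.236 -0.001  0.972]
 [ 0.001 -1.    -0.001]]
q [-0.148  0.265  0.13   1.605 -0.034  1.273  1.32 ]
[[342.774   0.    316.36 ]
 [  0.    342.774 197.38 ]
 [  0.      0.      1.   ]] [[   0.001    0.947    0.321  -82.838]
 [  -0.      -0.321    0.947 -144.35 ]
 [   1.      -0.001   -0.      -0.856]
 [   0.       0.       0.       1.   ]]
```

View pics/w1.png

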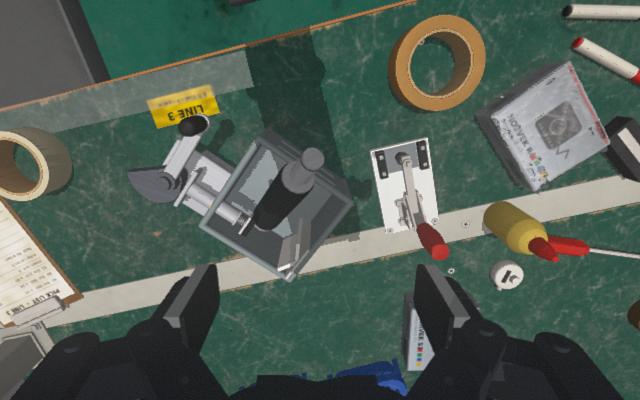

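```bash
cat >> h.py <<'E'
def cam2w(c,s):
    T=np.array(c['tool_from_camera']);R=np.array(s['ee_rot']);return R@T[:3,:3], R@T[:3,3]+np.array(s['position'])
def ray(c,A,o,uv,z):
    K=np.array(c['camera_matrix']); d=A@np.linalg.solve(K,[uv[0],uv[1],1]); return o+d*(z-o[2])/d[2]
E
python3 - <<'E'
from h import *
s=ctrl.state(); c=viewer.read_camera('wrist'); A,o=cam2w(c,s)
for n in ['tote','roller','saddle','clamp_pad','cam_pivot','lever_handle']:
    print(n,[(np.round(d['point'],1).tolist(),round(d['p'],2)) for d in viewer.pinpoint('wrist',n)[:2]])
P=[ray(c,A,o,p,97) for p in [(265,130),(352,203),(290,278),(202,223)]]
P=np.array(P);print(P, P.mean(0), [np.linalg.norm(P[i]-P[i-1]) for i in range(4)])
for i in range(4): d=P[i]-P[i-1]; print(np.degrees(np.arctan2(d[1],d[0])))
im=cv2.cvtColor(c['img'],cv2.COLOR_RGB2BGR)[95:295,120:370]
cv2.imwrite('pics/w1c.png',cv2.resize(im,(750,600),interpolation=cv2.INTER_CUBIC))
E
```

```text
tote [([569.3, -57.4, -1.2], 0.65)]
roller [([599.5, -97.8, 15.0], 0.68)]
saddle [([618.6, -70.5, 4.6], 0.71)]
clamp_pad [([585.2, -97.6, 88.1], 0.65)]
cam_pivot [([499.2, -168.7, 82.6], 0.76)]
lever_handle [([442.3, -110.0, 132.4], 0.77)]
[[ 472.678  -49.08    97.   ]
 [ 578.376   25.68    97.   ]
 [ 658.483  -71.555   97.   ]
 [ 560.381 -153.96    97.   ]] [567.48  -62.229  97.   ] [np.float64(136.7178092404532), np.float64(129.4645620541642), np.float64(125.98316516500607), np.float64(128.11870226111412)]
129.9031439013197
35.27143758133822
-50.51680642893118
-139.96998347703152
```

View pics/w1c.png

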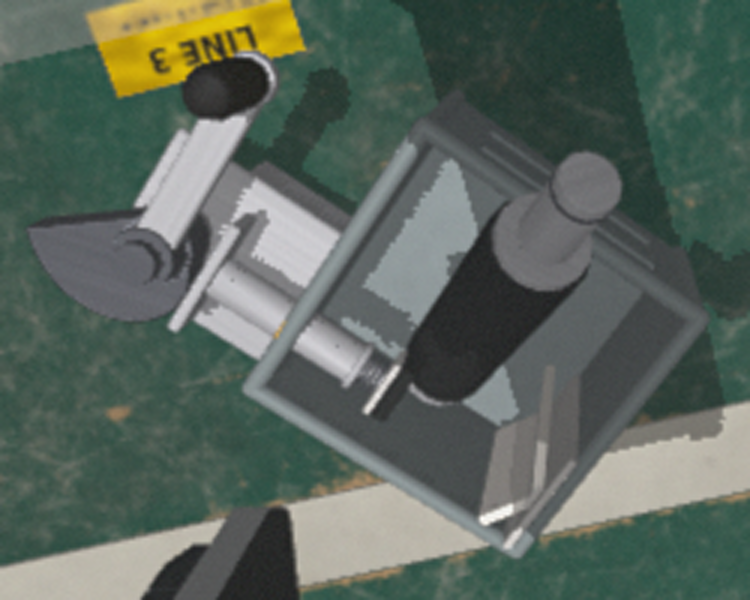

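```bash
python3 - <<'E'
from h import *
from scipy.optimize import least_squares
s=ctrl.state(); c=viewer.read_camera('wrist'); A,o=cam2w(c,s)
g=lambda p:(p[0]/3+120,p[1]/3+95)
P=np.array([ray(c,A,o,g(p),97)[:2] for p in [(420,128),(700,318),(520,545),(252,388)]])
print(P,[np.linalg.norm(P[i]-P[i-1]) for i in range(4)])
B=np.array([[-64,-64],[-64,64],[64,64],[64,-64]])
f=lambda v:(np.array([[np.cos(v[2]),-np.sin(v[2])],[np.sin(v[2]),np.cos(v[2])]])@B.T).T*v[3]+v[:2]-P
r=least_squares(lambda v:f(v).ravel(),[568,-60,-.8,1]);v=r.x;print(v,np.degrees(v[2]),'\n',f(v))
R=np.array([[np.cos(v[2]),-np.sin(v[2])],[np.sin(v[2]),np.cos(v[2])]])
def T(n,p): print(n,R.T@(np.array(p)[:2]-v[:2]))
# stub end circle centre ~ z 145+; handle etc
for z in (150,158,165): T('stubend%d'%z,ray(c,A,o,g((587,185)),z))
T('collar',ray(c,A,o,g((545,245)),16.7+.707*153))
T('roller',[599.3,-97.9]);T('saddle',[617.3,-69.8]);T('pad',[585,-97.6]);T('piv',[498.5,-169]);T('hand',[450,-109])
T('padpx',ray(c,A,o,g((385,395)),91)); T('handtop',ray(c,A,o,g((208,90)),147)); print(ray(c,A,o,g((208,90)),147))
T('pivpx',ray(c,A,o,g((140,255)),100))
for p in [(548,368),(485,520),(578,375),(575,462)]: T('sad',ray(c,A,o,g(p),100))
E
```

```text
[[ 477.192  -49.093]
 [ 573.577   36.288]
 [ 655.521  -57.725]
 [ 561.105 -143.697]] [np.float64(126.45642805676832), np.float64(128.76321226157717), np.float64(124.71282875729602), np.float64(127.69227194933273)]
[566.849 -53.557  -0.844   0.991] -48.370671872386154 
 [[ 0.078  0.812]
 [-1.452 -0.266]
 [ 0.906 -1.107]
 [ 0.468  0.562]]
stubend150 [-89.85   -7.996]
stubend158 [-91.244  -8.958]
stubend165 [-92.463  -9.8  ]
collar [-59.344  -4.814]
roller [54.702 -5.202]
saddle [45.656 26.92 ]
pad [ 44.978 -15.691]
piv [  40.884 -127.778]
hand [ -36.182 -124.171]
padpx [ 38.618 -18.597]
handtop [ -45.826 -122.867]
[ 444.568 -100.926  147.   ]
pivpx [  38.084 -125.485]
sad [-12.373  27.314]
sad [58.8   44.125]
sad [-16.694  38.695]
sad [15.393 59.486]
```

Request:
carry_out(moves=[[[-0.04, 0.3, 0, 0.05], [-0.08, 0.5, -0.02, 0.1], [-0.08, 0.8, -0.02, 0.15], [-0.08, 1.0, -0.02, 0.193], [-0.08, 1.0, -0.02, 0.193]]])

```text
time_s: 3.85
position: [506.1, 5.9, 230.3]
ee_rot: [[0.668, -0.003, 0.744], [-0.744, -0.0, 0.668], [-0.002, -1.0, -0.002]]
ft_force: [1.3, -1.0, -0.3]
width: 0.997
```

```bash
python3 - <<'E'
from h import *
s=st(); c=pic('wrist','w2.png'); A,o=cam2w(c,s); s2=pic('side','s2.png')
for n in ['roller','tote','saddle','clamp_pad']:
    print(n,[(np.round(d['point'],1).tolist(),round(d['p'],2)) for d in viewer.pinpoint('wrist',n)[:2]])
E
```

```text
t 3.85 pos [506.134   5.941 230.33 ] w 0.9968152026240475 F [ 1.262 -0.998 -0.271]
[[ 0.668 -0.003  0.744]
 [-0.744 -0.     0.668]
 [-0.002 -1.    -0.002]]
q [-0.232  0.33   0.236  1.81  -0.089  1.014  0.771]
roller [([598.2, -99.3, 16.1], 0.83)]
tote []
saddle [([617.1, -70.2, 5.5], 0.92)]
clamp_pad [([585.5, -93.5, 86.3], 0.95)]
```

View pics/w2.png

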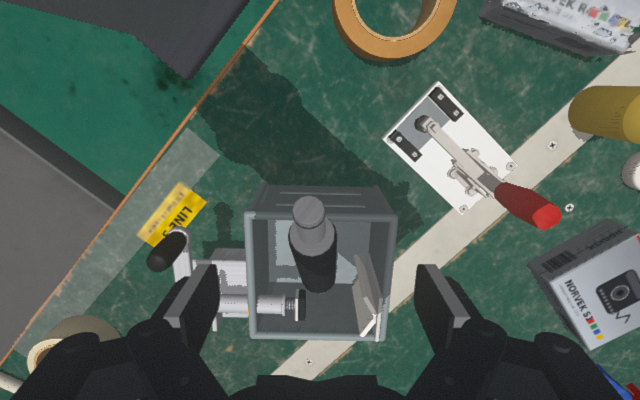

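```bash
python3 - <<'E'
from h import *
from scipy.optimize import least_squares
s=ctrl.state(); c=viewer.read_camera('wrist'); A,o=cam2w(c,s)
im=cv2.cvtColor(c['img'],cv2.COLOR_RGB2BGR)
cv2.imwrite('pics/w2c.png',cv2.resize(im[180:350,230:410],(720,680),interpolation=cv2.INTER_CUBIC)[:600])
P=np.array([ray(c,A,o,p,97)[:2] for p in [(248,214),(395,215),(384,340),(249,338)]])
print(P,[np.linalg.norm(P[i]-P[i-1]) for i in range(4)],P.mean(0))
for z in (100,150,160): print('stub end',z,ray(c,A,o,(310,211),z))
for z in (130,140,150): print('stub mid',z,ray(c,A,o,(311,233),z))
E
```

```text
[[ 481.075  -55.901]
 [ 577.733   29.194]
 [ 666.804  -71.991]
 [ 564.244 -160.163]] [np.float64(133.37004266154918), np.float64(128.77842085383347), np.float64(134.8035573788091), np.float64(135.25152272758467)] [572.464 -64.715]
stub end 100 [518.945 -16.749 100.   ]
stub end 150 [506.794  -1.815 150.   ]
stub end 160 [504.364   1.172 160.   ]
stub mid 130 [524.521 -21.154 130.   ]
stub mid 140 [521.569 -17.625 140.   ]
stub mid 150 [518.617 -14.096 150.   ]
```

View pics/w2c.png

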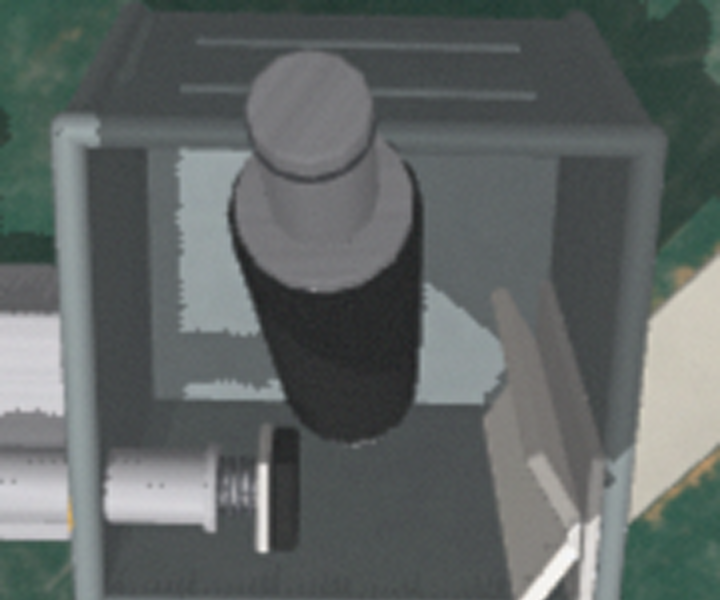

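Request:
carry_out(moves=[[[0.1, 0.4, -0.05, 0], [0.1, 0.8, -0.05, 0], [0.1, 1.0, -0.05, 0], [0.1, 1.0, -0.05, 0]]])

```text
time_s: 4.7
position: [509.3, -5.7, 130.4]
ee_rot: [[0.667, -0.003, 0.745], [-0.745, -0.0, 0.667], [-0.002, -1.0, -0.002]]
ft_force: [0.3, -0.3, 0.9]
width: 0.998
```

Request:
carry_out(moves=[[[0, 0.02, 0, 0], [0, 0.02, 0, 0], [0, 0.02, 0, 0], [0, 0.02, 0, 0], [0, 0.02, 0, 0], [0, 0.02, 0, 0]]], jaw=0, newtons=25)

```text
time_s: 5.45
position: [510.3, -5.7, 129.5]
ee_rot: [[0.667, 0.001, 0.745], [-0.745, -0.0, 0.667], [0.0, -1.0, 0.0]]
ft_force: [0.0, 0.4, 2.1]
width: 0.247
```

```bash
python3 - <<'E'
from h import *
s=st(); c=pic('wrist','w3.png'); d=pic('scene','s3.png')
a=cv2.resize(c['img'][100:400,180:500],(480,450)); b=cv2.resize(d['img'][150:330,240:432],(480,450))
cv2.imwrite('pics/m3.png',cv2.cvtColor(cv2.resize(np.hstack([a,b]),(800,375)),cv2.COLOR_RGB2BGR))
E
```

```text
t 5.45 pos [510.257  -5.687 129.53 ] w 0.24650047222245583 F [0.014 0.444 2.056]
[[ 0.667  0.001  0.745]
 [-0.745 -0.     0.667]
 [ 0.    -1.     0.   ]]
q [-0.185  0.451  0.213  1.944 -0.134  0.759  0.835]
```

View pics/m3.png

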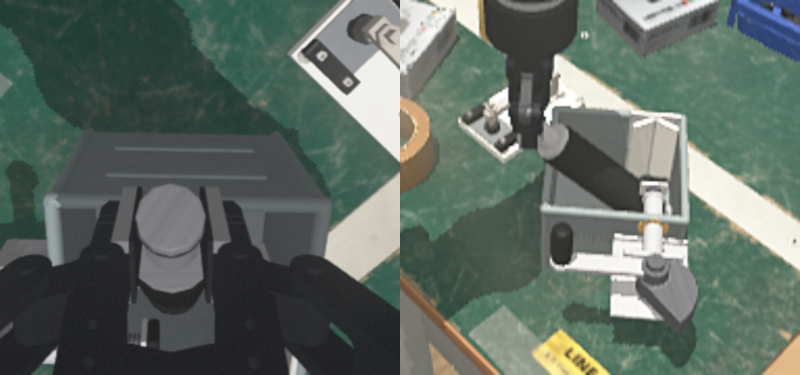

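Request:
carry_out(moves=[[[0.05, -0.06, 0, 0], [0.1, -0.11, 0.02, 0], [0.16, -0.16, 0.07, 0], [0.22, -0.2, 0.12, 0], [0.22, -0.2, 0.17, 0], [0.22, -0.2, 0.21, 0], [0.22, -0.2, 0.21, 0]]])

```text
time_s: 6.42
position: [540.4, -7.5, 149.0]
ee_rot: [[0.667, -0.0, 0.745], [-0.745, 0.0, 0.667], [-0.0, -1.0, -0.0]]
ft_force: [0.1, 0.8, -4.4]
width: 0.248
```

```bash
python3 - <<'E'
from h import *
s=st(); c=pic('wrist','w4.png'); d=pic('scene','s4.png')
a=cv2.resize(c['img'][100:400,180:500],(480,450)); b=cv2.resize(d['img'][150:330,240:432],(480,450))
cv2.imwrite('pics/m4.png',cv2.cvtColor(cv2.resize(np.hstack([a,b]),(800,375)),cv2.COLOR_RGB2BGR))
E
```

```text
t 6.425 pos [540.446  -7.469 149.024] w 0.24782030572297825 F [ 0.15   0.813 -4.405]
[[ 0.667 -0.     0.745]
 [-0.745  0.     0.667]
 [-0.    -1.    -0.   ]]
q [-0.178  0.467  0.217  1.844 -0.13   0.845  0.834]
```

View pics/m4.png

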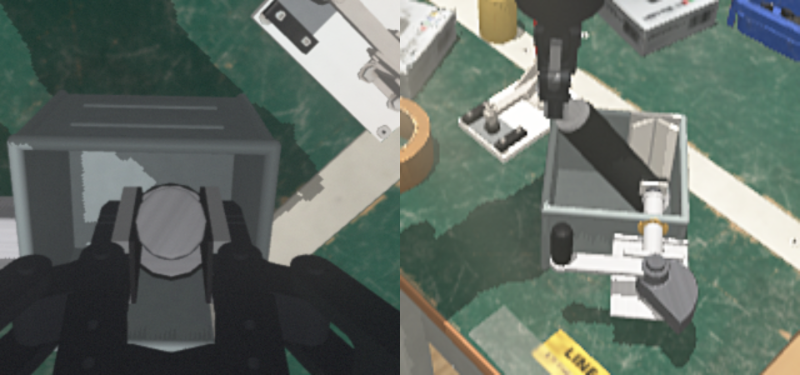

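Request:
carry_out(moves=[[[0.09, -0.05, 0, 0], [0.18, -0.1, 0, 0], [0.27, -0.13, 0, 0], [0.36, -0.16, 0, 0], [0.46, -0.19, 0, 0], [0.56, -0.22, 0, 0], [0.66, -0.235, 0, 0], [0.76, -0.24, 0, 0], [0.76, -0.24, 0, 0]]])

```text
time_s: 7.65
position: [591.6, -65.7, 173.1]
ee_rot: [[0.666, 0.0, 0.746], [-0.746, -0.001, 0.666], [0.001, -1.0, -0.0]]
ft_force: [-0.8, -0.0, -4.1]
width: 0.246
```

```bash
python3 - <<'E'
from h import *
s=st(); c=pic('wrist','w5.png'); d=pic('scene','s5.png'); e=pic('side','e5.png')
a=cv2.resize(c['img'][100:400,180:500],(480,450)); b=cv2.resize(d['img'][150:330,240:432],(480,450)); f=cv2.resize(e['img'][90:240,260:420],(480,450))
cv2.imwrite('pics/m5.png',cv2.cvtColor(cv2.resize(np.hstack([a,b,f]),(800,250)),cv2.COLOR_RGB2BGR))
E
```

```text
t 7.65 pos [591.568 -65.686 173.126] w 0.24634355669565802 F [-0.801 -0.046 -4.133]
[[ 0.666  0.     0.746]
 [-0.746 -0.001  0.666]
 [ 0.001 -1.    -0.   ]]
q [-0.072  0.516  0.222  1.671 -0.132  0.969  0.926]
```

View pics/m5.png

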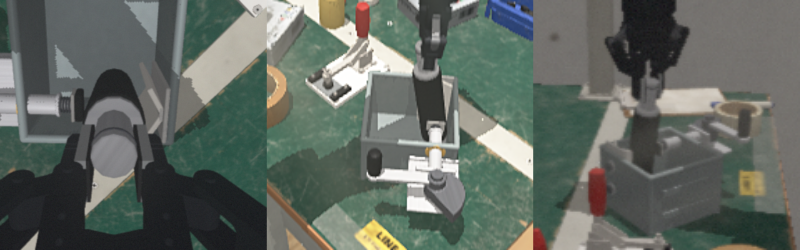

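Request:
carry_out(moves=[[[0.08, 0, 0, 0], [0.15, 0.01, 0, 0], [0.22, 0.02, 0, 0], [0.22, 0.03, 0, 0], [0.22, 0.03, 0, 0]]])

```text
time_s: 8.43
position: [607.3, -82.0, 171.9]
ee_rot: [[0.666, 0.004, 0.746], [-0.746, -0.001, 0.666], [0.003, -1.0, 0.002]]
ft_force: [-1.3, 1.3, 8.3]
width: 0.249
```

```bash
python3 - <<'E'
from h import *
s=st(); R=np.array(s['ee_rot']);print('tool F',R.T@np.array(s['ft_force']),'tq',R.T@np.array(s['wrist_torque']))
c=pic('wrist','w6.png'); d=pic('scene','s6.png'); e=pic('side','e6.png')
a=cv2.resize(c['img'],(800,500)); 
b=cv2.resize(d['img'][180:280,280:400],(240,200)); f=cv2.resize(e['img'][100:240,280:420],(240,240))
a[:200,560:]=b; a[260:500,560:]=f
cv2.imwrite('pics/m6.png',cv2.cvtColor(a,cv2.COLOR_RGB2BGR))
E
```

```text
t 8.425 pos [607.279 -82.021 171.945] w 0.2493658736592905 F [-1.287  1.317  8.263]
[[ 0.666  0.004  0.746]
 [-0.746 -0.001  0.666]
 [ 0.003 -1.     0.002]]
q [-0.043  0.541  0.221  1.628 -0.136  0.984  0.952]
tool F [-1.813 -8.269 -0.063] tq [-0.09  -0.004  0.432]
```

View pics/m6.png

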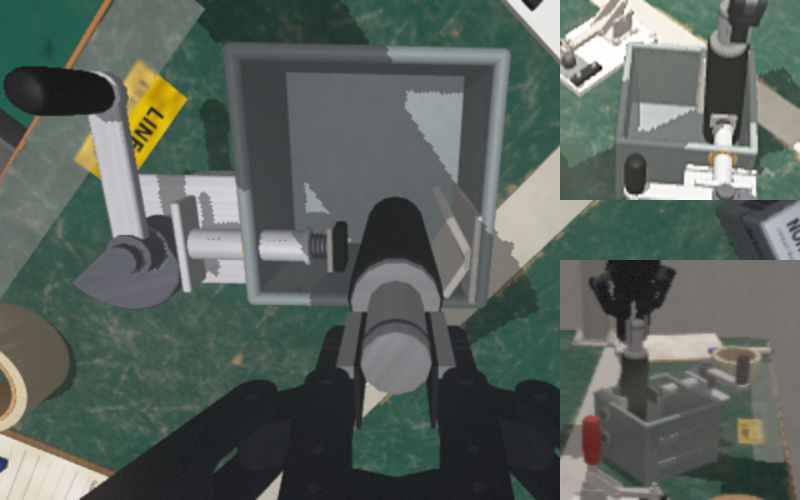

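Request:
carry_out(moves=[[[0, -0.03, 0, 0], [-0.05, -0.03, 0, 0], [-0.05, -0.03, 0.06, 0], [-0.05, -0.03, 0.12, 0], [-0.05, -0.03, 0.12, 0], [-0.05, 0, 0.12, 0], [-0.04, 0.01, 0.12, 0], [-0.03, 0.01, 0.12, 0]]])

```text
time_s: 9.57
position: [614.2, -71.5, 171.7]
ee_rot: [[0.666, 0.005, 0.746], [-0.746, -0.001, 0.666], [0.004, -1.0, 0.003]]
ft_force: [-0.7, -1.5, 10.6]
width: 0.247
```

```bash
python3 - <<'E'
from h import *
s=st(); R=np.array(s['ee_rot']);print('tool F',R.T@np.array(s['ft_force']),'tq',R.T@np.array(s['wrist_torque']))
E
```

```text
t 9.575 pos [614.154 -71.542 171.702] w 0.2467737286607299 F [-0.736 -1.528 10.572]
[[ 0.666  0.005  0.746]
 [-0.746 -0.001  0.666]
 [ 0.004 -1.     0.003]]
q [-0.059  0.549  0.22   1.613 -0.137  0.99   0.934]
tool F [  0.686 -10.574  -1.535] tq [-0.58  -0.014  0.326]
```

Request:
carry_out(moves=[[[0, -0.01, 0.015, 0], [0, -0.01, 0.03, 0], [0, -0.01, 0.03, 0]]])

```text
time_s: 9.95
position: [615.0, -70.5, 171.7]
ee_rot: [[0.666, 0.001, 0.746], [-0.746, -0.002, 0.666], [0.002, -1.0, -0.0]]
ft_force: [-3.0, -1.9, 8.8]
width: 0.246
```

```bash
python3 - <<'E'
from h import *
s=st(); R=np.array(s['ee_rot']);print('tool F',R.T@np.array(s['ft_force']),'tq',R.T@np.array(s['wrist_torque']))
E
```

```text
t 9.95 pos [615.035 -70.51  171.739] w 0.24594660675558247 F [-3.022 -1.915  8.786]
[[ 0.666  0.001  0.746]
 [-0.746 -0.002  0.666]
 [ 0.002 -1.    -0.   ]]
q [-0.062  0.552  0.221  1.608 -0.136  0.995  0.93 ]
tool F [-0.563 -8.787 -3.531] tq [-1.478 -0.093  0.14 ]
```

Request:
carry_out(moves=[[[0, 0, 0.01, 0], [0, 0, 0.02, 0], [0, 0, 0.02, 0]]])

```text
time_s: 10.32
position: [615.6, -70.4, 171.7]
ee_rot: [[0.665, -0.0, 0.747], [-0.747, -0.003, 0.665], [0.002, -1.0, -0.002]]
ft_force: [-7.3, -6.1, 10.8]
width: 0.247
```

```bash
python3 - <<'E'
from h import *
s=st(); R=np.array(s['ee_rot']);print('tool F',R.T@np.array(s['ft_force']),'tq',R.T@np.array(s['wrist_torque']))
c=pic('wrist','w7.png'); d=pic('scene','s7.png'); e=pic('side','e7.png')
a=cv2.resize(c['img'],(800,500)); 
b=cv2.resize(d['img'][180:280,280:400],(240,200)); f=cv2.resize(e['img'][100:240,280:420],(240,240))
a[:200,560:]=b; a[260:500,560:]=f
cv2.imwrite('pics/m7.png',cv2.cvtColor(a,cv2.COLOR_RGB2BGR))
E
```

```text
t 10.325 pos [615.626 -70.427 171.721] w 0.24729711546694286 F [-7.309 -6.124 10.816]
[[ 0.665 -0.     0.747]
 [-0.747 -0.003  0.665]
 [ 0.002 -1.    -0.002]]
q [-0.063  0.553  0.222  1.605 -0.135  0.998  0.927]
tool F [ -0.263 -10.795  -9.555] tq [-2.217 -0.059  0.146]
```

Request:
carry_out(moves=[[[0, 0, -0.01, 0], [0, 0, -0.01, 0], [0, 0, -0.01, 0], [0, 0, -0.01, 0]]], jaw=0.6)

```text
time_s: 10.98
position: [615.8, -67.8, 170.1]
ee_rot: [[0.667, -0.0, 0.745], [-0.745, 0.0, 0.667], [-0.0, -1.0, 0.0]]
ft_force: [-0.0, -0.0, 0.4]
width: 0.6
```

Request:
carry_out(moves=[[[0, -0.4, 0, 0], [0, -0.8, 0, 0], [0, -0.8, 0, 0]]])

```text
time_s: 11.35
position: [617.4, -68.5, 253.7]
ee_rot: [[0.667, 0.006, 0.745], [-0.745, -0.001, 0.667], [0.005, -1.0, 0.004]]
ft_force: [0.2, 0.1, -0.8]
width: 0.601
```

Request:
carry_out(moves=[[[-0.4, -0.1, 0, 0], [-0.8, -0.1, 0, 0], [-0.8, -0.1, 0, 0]]])

```text
time_s: 11.72
position: [560.5, -5.5, 259.7]
ee_rot: [[0.67, -0.002, 0.743], [-0.743, 0.002, 0.67], [-0.003, -1.0, -0.0]]
ft_force: [0.9, 0.8, -0.4]
width: 0.601
```

```bash
python3 - <<'E'
from h import *
s=st(); 
c=pic('wrist','w8.png'); d=pic('scene','s8.png'); e=pic('side','e8.png')
for cam in ['wrist','scene','side']:
  for n in ['roller','saddle','clamp_pad','cam_pivot','lever_handle']:
    print(cam,n,[(np.round(d_['point'],1).tolist(),round(d_['p'],2)) for d_ in viewer.pinpoint(cam,n)[:1]])
a=cv2.resize(c['img'],(800,500)); 
b=cv2.resize(d['img'][180:280,280:400],(240,200)); f=cv2.resize(e['img'][100:240,280:420],(240,240))
a[:200,560:]=b; a[260:500,560:]=f
cv2.imwrite('pics/m8.png',cv2.cvtColor(a,cv2.COLOR_RGB2BGR))
E
```

```text
t 11.725 pos [560.544  -5.486 259.718] w 0.6010346719089227 F [ 0.872  0.753 -0.433]
[[ 0.67  -0.002  0.743]
 [-0.743  0.002  0.67 ]
 [-0.003 -1.    -0.   ]]
q [-0.188  0.389  0.23   1.629 -0.098  1.136  0.801]
wrist roller [([609.0, -75.7, 3.3], 0.66)]
wrist saddle []
wrist clamp_pad [([588.2, -94.8, 86.9], 0.78)]
wrist cam_pivot [([498.0, -167.8, 81.5], 0.64)]
wrist lever_handle [([446.7, -108.3, 129.6], 0.91)]
scene roller [([609.2, -71.6, 7.4], 0.79)]
scene saddle []
scene clamp_pad [([588.2, -97.6, 86.6], 0.45)]
scene cam_pivot [([495.4, -169.7, 82.9], 0.87)]
scene lever_handle [([445.7, -109.5, 124.3], 0.98)]
side roller []
side saddle []
side clamp_pad []
side cam_pivot [([496.6, -171.4, 82.0], 0.77)]
side lever_handle [([452.8, -105.6, 126.0], 0.63)]
```

View pics/m8.png

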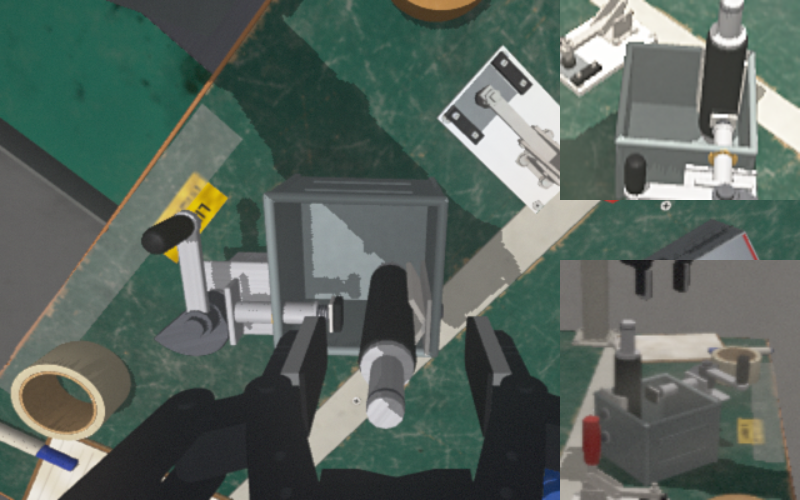

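```bash
cat > fit.py <<'E'
from h import *
from scipy.optimize import minimize
def camw(cam):
    s=ctrl.state(); c=viewer.read_camera(cam)
    if cam=='wrist':
        A,o=cam2w(c,s); c['R']=A.T; c['t']=-A.T@o
    return c
def proj(c,X):
    p=np.asarray(X)@np.array(c['R']).T+np.array(c['t']); p=p@np.array(c['camera_matrix']).T; return p[:,:2]/p[:,2:]
PR=[(0,18),(12,18),(12,20),(150,20),(150,18),(156,18),(156,11),(200,11)]
def sil(c,v,S=4):
    m=np.zeros((400*S,640*S),np.uint8); a=np.array([v[2],v[3],1]);a/=np.linalg.norm(a)
    t=np.linspace(0,2*np.pi,40); e1=np.cross(a,[0,1,0]);e1/=np.linalg.norm(e1);e2=np.cross(a,e1)
    rings=[proj(c,np.array([v[0],v[1],4])+a*h+r*(np.outer(np.cos(t),e1)+np.outer(np.sin(t),e2))) for h,r in PR]
    for i in range(0,8,2):
        q=np.vstack(rings[i:i+2])*S
        cv2.fillConvexPoly(m,cv2.convexHull(q.astype(np.float32)).astype(np.int32),1)
    return cv2.resize(m,(640,400),interpolation=cv2.INTER_AREA) if 0 else m.reshape(400,S,640,S).mean((1,3))
E
python3 - <<'E'
from fit import *
ex=np.array([.664,-.748]);ey=np.array([.746,.666])
for cam in ['wrist','scene']:
    c=camw(cam); o=viewer.outline_of(cam,'roller')[0]; M=o['pixels'].astype(float); print(cam,o['p'],M.sum())
    # ignore where occluders may be: score only in band above rim: compare rows
    f=lambda v:np.abs(sil(c,v)-M).sum()
    best=min((minimize(f,[613+dx,-73+dy,0.001,0.001],method='Nelder-Mead',options=dict(initial_simplex=np.array([[613+dx,-73+dy,0,0],[618+dx,-73+dy,0,0],[613+dx,-68+dy,0,0],[613+dx,-73+dy,.05,0],[613+dx,-73+dy,0,.05]]),maxiter=250)) for dx,dy in [(0,0),(4,3)]),key=lambda r:r.fun)
    v=best.x; print(v,best.fun,'foot y',ey@v[:2],'x',ex@v[:2],'tilt x,y mm/200',200*ex@v[2:],200*ey@v[2:], 'y at 82',ey@v[:2]+78*ey@v[2:])
    S=sil(c,v); print('cover err: model-only',((S>.5)&(M<.5)).sum(),'mask-only',((S<.5)&(M>.5)).sum())
print('TCP at release y',ey@[615.6,-70.4],'x',ex@[615.6,-70.4])
E
```

```text
wrist 0.91 4466.0
[615.497 -74.324  -0.015   0.008] 186.25 foot y 409.6612563227617 x 464.2841723645332 tilt x,y mm/200 -3.2994403860511703 -1.1756412751806287 y at 82 409.20275622544125
cover err: model-only 137 mask-only 6
scene 0.68 1123.0
[613.196 -71.684  -0.016  -0.027] 255.625 foot y 409.7025671069592 x 460.7812499964159 tilt x,y mm/200 1.901417770900053 -5.899980413466983 y at 82 407.4015747457071
cover err: model-only 222 mask-only 18
TCP at release y 412.35120000000006 x 461.41760000000005
```

Request:
carry_out(moves=[[[0.4, 0, -0.01, 0], [0.8, 0, -0.01, 0], [0.8, 0, -0.01, 0], [0.8, 0.45, -0.01, 0], [0.8, 0.9, -0.01, 0], [0.8, 0.9, -0.01, 0]]])

```text
time_s: 13.58
position: [612.3, -67.5, 167.4]
ee_rot: [[0.667, -0.007, 0.745], [-0.745, 0.001, 0.667], [-0.006, -1.0, -0.004]]
ft_force: [-0.3, 0.3, 0.8]
width: 0.601
```

Request:
carry_out(moves=[[[0, 0, 0, 0], [0, 0, 0, 0], [0, 0, 0, 0], [0, 0, 0, 0]]], jaw=0, newtons=40)

```text
time_s: 14.08
position: [615.6, -69.7, 172.6]
ee_rot: [[0.666, 0.003, 0.746], [-0.746, -0.001, 0.666], [0.003, -1.0, 0.002]]
ft_force: [-2.4, -1.1, 6.9]
width: 0.243
```

Request:
carry_out(moves=[[[0, -0.02, 0, 0], [0, -0.02, 0.01, 0], [0, -0.02, 0.02, 0], [0, -0.02, 0.02, 0]]])

```text
time_s: 14.58
position: [616.1, -68.3, 172.7]
ee_rot: [[0.666, -0.0, 0.746], [-0.746, -0.001, 0.666], [0.001, -1.0, -0.001]]
ft_force: [-2.5, -3.7, 4.3]
width: 0.245
```

```bash
cat >> h.py <<'E'
def ft():
    s=ctrl.state(); R=np.array(s['ee_rot']);p=np.array(s['position']);print('t',s['time_s'],'pos',p,'y',p[:2]@[.746,.666],'x',p[:2]@[.664,-.748],'w',s['width'],'tool F',R.T@np.array(s['ft_force']),'tq',R.T@np.array(s['wrist_torque']))
E
python3 -c "from h import *;ft()"
```

```text
t 14.575 pos [616.139 -68.346 172.656] y 414.12079022765505 x 460.2390612442563 w 0.24533828802928184 tool F [ 1.101 -4.294 -4.359] tq [-1.19  -0.121 -0.006]
```

Request:
carry_out(moves=[[[0, -0.02, 0, 0], [0, -0.03, 0, 0], [0, -0.03, 0.01, 0], [0, -0.03, 0.02, 0], [0, -0.03, 0.02, 0]]])

```text
time_s: 15.2
position: [616.8, -67.3, 174.8]
ee_rot: [[0.666, -0.003, 0.746], [-0.746, -0.001, 0.666], [-0.001, -1.0, -0.003]]
ft_force: [-3.5, -5.4, -4.1]
width: 0.246
```

```bash
python3 -c "from h import *;ft()"
```

```text
t 15.2 pos [616.791 -67.322 174.824] y 415.28930736277874 x 459.9060549710545 w 0.24635089896723172 tool F [ 1.697  4.141 -6.218] tq [-1.869 -0.045 -0.356]
```

Request:
carry_out(moves=[[[0, 0, 0.01, 0], [0, 0.015, 0.01, 0], [0, 0.03, 0.01, 0], [0, 0.035, 0.01, 0]]])

```text
time_s: 15.7
position: [617.6, -67.5, 172.7]
ee_rot: [[0.666, -0.001, 0.746], [-0.746, -0.002, 0.666], [0.001, -1.0, -0.002]]
ft_force: [-8.1, -6.0, 8.2]
width: 0.243
```

```bash
python3 -c "from h import *;ft()"
```

```text
t 15.7 pos [617.581 -67.487 172.739] y 415.76929973323666 x 460.55400692882 w 0.24292384702114453 tool F [ -0.861  -8.159 -10.064] tq [-2.778 -0.028  0.03 ]
```

Request:
carry_out(moves=[[[0, -0.01, -0.02, 0], [0, -0.01, -0.02, 0], [0, -0.01, -0.02, 0], [0, -0.01, -0.02, 0]]], jaw=0.6)

```text
time_s: 16.2
position: [617.4, -66.4, 172.8]
ee_rot: [[0.667, 0.0, 0.745], [-0.745, 0.0, 0.667], [0.0, -1.0, 0.001]]
ft_force: [0.5, -0.1, -0.5]
width: 0.599
```

Request:
carry_out(moves=[[[0, -0.4, 0, 0], [0, -0.8, 0, 0], [-0.4, -0.8, 0, 0], [-0.8, -0.8, 0, 0], [-0.8, -0.8, 0, 0]]])

```text
time_s: 16.82
position: [562.5, -4.1, 253.2]
ee_rot: [[0.67, -0.0, 0.743], [-0.743, 0.002, 0.67], [-0.002, -1.0, 0.001]]
ft_force: [-0.0, -0.3, 0.9]
width: 0.598
```

```bash
cat > rf.py <<'E'
from fit import *
ex=np.array([.664,-.748]);ey=np.array([.746,.666])
for cam in ['wrist','scene']:
    c=camw(cam); cv2.imwrite('pics/last_%s.png'%cam,cv2.cvtColor(c['img'],cv2.COLOR_RGB2BGR)); L=viewer.outline_of(cam,'roller')
    if not L: print('none');continue
    o=L[0]; M=o['pixels'].astype(float)
    f=lambda v:np.abs(sil(c,v)-M).sum()
    r=minimize(f,[613,-73,0,0],method='Nelder-Mead',options=dict(initial_simplex=np.array([[613,-73,0,0],[618,-73,0,0],[613,-68,0,0],[613,-73,.05,0],[613,-73,0,.05]]),maxiter=250))
    v=r.x; print(cam,o['p'],v,r.fun,'foot y',ey@v[:2],'x',ex@v[:2],'tilt',200*ex@v[2:],200*ey@v[2:],'y82',ey@v[:2]+78*ey@v[2:])
    for n in ['clamp_pad','cam_pivot','lever_handle']:
        for d in viewer.pinpoint(cam,n)[:1]: p=np.array(d['point']); print(n,p,d['p'],'y',ey@p[:2],'x',ex@p[:2])
E
python3 rf.py; python3 -c "from h import *;ft()"
```

```text
wrist 0.93 [615.085 -73.155  -0.005   0.   ] 193.9375 foot y 410.13207343115596 x 463.1368984273519 tilt -0.7367871906621002 -0.8000710876952313 y82 409.82004570695483
clamp_pad [584.4 -94.1  87.7] 0.81 y 373.2918 x 458.4284
cam_pivot [ 498.1 -166.4   80.9] 0.67 y 260.7602 x 455.2056
lever_handle [ 445.3 -109.6  130.7] 0.78 y 259.2002 x 377.66
scene 0.91 [614.726 -71.143  -0.03   -0.029] 239.375 foot y 411.2042522454755 x 461.3929261140398 tilt 0.4248476585409371 -8.35835021358192 y82 407.94449566217855
clamp_pad [585.9 -95.3  82.9] 0.43 y 373.61159999999995 x 460.322
cam_pivot [ 496.  -174.6   86.2] 0.79 y 253.7324 x 459.9448
lever_handle [ 450.3 -113.   122.2] 0.78 y 260.6658 x 383.52320000000003
t 17.325 pos [563.962  -7.68  252.552] y 415.6004745881984 x 380.2156744280727 w 0.5989048424669757 tool F [0.781 0.19  0.301] tq [-0.008  0.014  0.058]
```

```bash
cat > pad.py <<'E'
from fit import *
ex=np.array([.664,-.748]);ey=np.array([.746,.666])
c=camw('wrist'); A=np.array(c['R']).T; o=-A@np.array(c['t'])
L=viewer.outline_of('wrist','clamp_pad')
if L:
    M=L[0]['pixels']; print('pad p',L[0]['p'],M.sum())
    ys,xs=np.where(M); print('bbox',xs.min(),xs.max(),ys.min(),ys.max())
    for r in range(ys.min(),ys.max()+1,2):
        a=xs[ys==r]
        if len(a): print(r,a.min(),a.max(),[tuple(np.round([ex@q[:2],ey@q[:2]],1)) for z in (91,73) for q in [ray(c,A,o,(a.max()+.5,r),z)]])
E
python3 rf.py | head -4; python3 pad.py; python3 -c "from h import *;ft()"
```

```text
wrist 0.84 [615.014 -73.545  -0.005   0.003] 212.0625 foot y 409.81952353326074 x 463.38040370557127 tilt -1.0953214120254777 -0.3509927698291882 y82 409.68263635302736
clamp_pad [583.2 -98.4  88.2] 0.85 y 369.5328 x 460.84800000000007
cam_pivot [ 498.4 -166.7   79. ] 0.92 y 260.7842 x 455.62919999999997
lever_handle [ 447.1 -109.1  128.1] 0.64 y 260.87600000000003 x 378.48120000000006
pad p 0.92 450
bbox 251 272 236 265
236 263 270 [(np.float64(441.2), np.float64(370.0)), (np.float64(449.7), np.float64(367.4))]
238 262 272 [(np.float64(443.4), np.float64(371.9)), (np.float64(451.9), np.float64(369.4))]
240 261 272 [(np.float64(445.5), np.float64(371.8)), (np.float64(454.2), np.float64(369.3))]
242 260 272 [(np.float64(447.7), np.float64(371.7)), (np.float64(456.5), np.float64(369.2))]
244 252 272 [(np.float64(449.9), np.float64(371.6)), (np.float64(458.9), np.float64(369.1))]
246 251 272 [(np.float64(452.1), np.float64(371.5)), (np.float64(461.2), np.float64(369.0))]
248 251 272 [(np.float64(454.3), np.float64(371.4)), (np.float64(463.5), np.float64(368.9))]
250 251 272 [(np.float64
[... 173 characters left out ...]
 [(np.float64(460.9), np.float64(371.2)), (np.float64(470.6), np.float64(368.6))]
256 261 272 [(np.float64(463.2), np.float64(371.1)), (np.float64(472.9), np.float64(368.5))]
258 261 272 [(np.float64(465.4), np.float64(371.0)), (np.float64(475.3), np.float64(368.4))]
260 261 272 [(np.float64(467.7), np.float64(370.9)), (np.float64(477.7), np.float64(368.3))]
262 262 271 [(np.float64(470.0), np.float64(369.8)), (np.float64(480.1), np.float64(367.1))]
264 262 271 [(np.float64(472.2), np.float64(369.7)), (np.float64(482.5), np.float64(367.0))]
t 17.925 pos [563.799  -7.17  252.797] y 415.81852468603034 x 379.7256130446501 w 0.5991232707364084 tool F [0.122 0.575 0.609] tq [-0.034 -0.057 -0.046]
```

Request:
carry_out(moves=[[[0, 0, -0.5, 0], [-0.02, 0.2, -1.0, 0], [-0.02, 0.3, -1.0, 0]]], jaw=1)

```text
time_s: 18.3
position: [484.8, -75.2, 222.5]
ee_rot: [[0.663, -0.002, 0.749], [-0.749, -0.001, 0.663], [-0.001, -1.0, -0.002]]
ft_force: [0.7, -0.1, 0.4]
width: 1.004
```

Request:
carry_out(moves=[[[-0.01, 0, -0.3, 0.05], [-0.02, 0.1, -0.55, 0.1], [-0.02, 0.2, -0.55, 0.15], [-0.02, 0.2, -0.55, 0.194], [-0.02, 0.2, -0.55, 0.194], [-0.02, 0.2, -0.55, 0.194]]])

```text
time_s: 19.05
position: [446.1, -107.2, 202.9]
ee_rot: [[0.124, 0.0, 0.992], [-0.992, -0.0, 0.124], [0.0, -1.0, 0.0]]
ft_force: [0.7, -0.7, 0.0]
width: 0.998
```

```bash
python3 - <<'E'
from h import *
c=pic('wrist','w9.png'); s=st(); R=np.array(s['ee_rot']);p=np.array(s['position']); A,o=cam2w(c,s)
for n in ['lever_handle','cam_pivot']:
  for d in viewer.pinpoint('wrist',n)[:2]:
    q=np.array(d['point']); print(n,q,d['p'],'tool rel',R.T@(q-p))
L=viewer.outline_of('wrist','lever_handle')
for l in L[:1]:
    ys,xs=np.where(l['pixels']); print(l['p'],xs.min(),xs.max(),ys.min(),ys.max(),len(xs))
    cv2.imwrite('pics/hm.png',l['pixels'].astype(np.uint8)*255)
E
```

```text
t 19.1 pos [ 445.954 -107.349  202.872] w 0.9964977703914766 F [-0.106 -0.864 -0.745]
[[ 0.123  0.     0.992]
 [-0.992 -0.     0.123]
 [ 0.    -1.     0.   ]]
q [-0.127  0.299  0.409  1.967 -0.15   0.904  0.482]
lever_handle [ 444.1 -110.   129.9] 0.57 tool rel [ 2.396 72.972 -2.187]
cam_pivot [ 499.7 -166.4   80.7] 0.67 tool rel [ 65.197 122.192  46.045]
0.66 498 594 116 162 2221
```

View pics/w9.png

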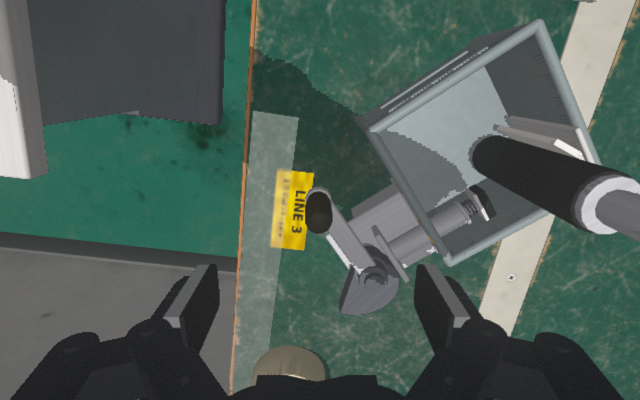

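Request:
carry_out(moves=[[[0, 0.4, 0, 0], [0, 0.8, 0, 0], [0, 0.91, 0, 0], [0, 0.91, 0, 0]]])

```text
time_s: 19.75
position: [445.6, -107.7, 111.8]
ee_rot: [[0.12, -0.001, 0.993], [-0.993, 0.0, 0.12], [-0.0, -1.0, -0.001]]
ft_force: [-0.6, -0.6, 1.0]
width: 0.998
```

Request:
carry_out(moves=[[[0, 0, 0, 0], [0, 0, 0, 0], [0, 0, 0, 0], [0, 0, 0, 0], [0, 0, 0, 0], [0, 0, 0, 0]]], jaw=0, newtons=40)

```text
time_s: 20.5
position: [446.5, -107.8, 112.4]
ee_rot: [[0.12, 0.002, 0.993], [-0.993, -0.0, 0.12], [0.001, -1.0, 0.002]]
ft_force: [0.5, -0.2, 5.8]
width: 0.215
```

```bash
python3 -c "from h import *;ft()"
```

```text
t 20.5 pos [ 446.463 -107.836  112.414] y 261.2424139302125 x 377.1132404410007 w 0.21473157218695307 tool F [ 0.287 -5.755  0.479] tq [ 0.131  0.09  -0.087]
```

```bash
cat > arc.py <<'E'
from h import *
import sys
P=np.array([497.8,-168.3]); r=79.5
def plan(a0,a1,n,R):
    f=lambda a:r*np.array([np.cos(np.radians(a)),np.sin(np.radians(a))])
    for a in np.linspace(a0,a1,n+1)[1:]:
        d=np.r_[f(a)-f(a0),0]; q=R.T@d/100; print([round(q[0],3),-0.01,round(q[2],3),round(-(a-a0)/180,3)],end=', ')
    print()
s=ctrl.state(); R=np.array(s['ee_rot']); p=np.array(s['position'])[:2]; v=p-P; a=np.degrees(np.arctan2(v[1],v[0]))%360; print('angle now',a,'rad',np.hypot(*v))
plan(a,a+float(sys.argv[1]),int(sys.argv[2]),R)
E
python3 arc.py 40 6
```

```text
angle now 130.33308586215603 rad 79.31775312647659
[np.float64(0.055), -0.01, np.float64(-0.074), np.float64(-0.037)], [np.float64(0.119), -0.01, np.float64(-0.141), np.float64(-0.074)], [np.float64(0.19), -0.01, np.float64(-0.2), np.float64(-0.111)], [np.float64(0.267), -0.01, np.float64(-0.251), np.float64(-0.148)], [np.float64(0.35), -0.01, np.float64(-0.292), np.float64(-0.185)], [np.float64(0.437), -0.01, np.float64(-0.324), np.float64(-0.222)],
```

Request:
carry_out(moves=[[[0.055, -0.01, -0.074, -0.037], [0.119, -0.01, -0.141, -0.074], [0.19, -0.01, -0.2, -0.111], [0.267, -0.01, -0.251, -0.148], [0.35, -0.01, -0.292, -0.185], [0.437, -0.01, -0.324, -0.222], [0.437, -0.01, -0.324, -0.222]]])

```text
time_s: 21.38
position: [419.3, -156.5, 112.6]
ee_rot: [[0.729, 0.002, 0.684], [-0.684, -0.002, 0.729], [0.002, -1.0, -0.0]]
ft_force: [4.3, -5.0, -7.5]
width: 0.204
```

```bash
python3 -c "from h import *;ft()"; python3 arc.py 36 6; python3 - <<'E'
from h import *
for cam in ['scene','wrist']:
    viewer.read_camera(cam)
    for n in ['lever_handle','cam_pivot','clamp_pad']:
        for d in viewer.pinpoint(cam,n)[:1]: p=np.array(d['point']); print(cam,n,p,d['p'],'y',p[:2]@[.746,.666])
E
```

```text
t 21.375 pos [ 419.347 -156.503  112.586] y 208.6018191930166 x 395.51007371540027 w 0.2039506019833038 tool F [ 6.591  7.539 -0.719] tq [-0.313  0.061 -1.27 ]
angle now 171.44824474972944 rad 79.33547483055722
[np.float64(0.051), -0.01, np.float64(-0.066), np.float64(-0.033)], [np.float64(0.108), -0.01, np.float64(-0.126), np.float64(-0.067)], [np.float64(0.172), -0.01, np.float64(-0.18), np.float64(-0.1)], [np.float64(0.24), -0.01, np.float64(-0.227), np.float64(-0.133)], [np.float64(0.313), -0.01, np.float64(-0.267), np.float64(-0.167)], [np.float64(0.39), -0.01, np.float64(-0.298), np.float64(-0.2)], 
scene lever_handle [ 421.8 -159.7  123.2] 0.57 y 208.3026
scene cam_pivot [ 496.  -169.6   82.2] 0.7 y 257.0624
scene clamp_pad [594.  -90.2  86.3] 0.55 y 383.05080000000004
wrist lever_handle [ 419.4 -156.5  132.4] 0.83 y 208.64339999999999
wrist clamp_pad [593.5 -91.4  86.7] 0.62 y 381.87859999999995
```

Request:
carry_out(moves=[[[0.051, 0.01, -0.066, -0.033], [0.108, 0.01, -0.126, -0.067], [0.172, 0.01, -0.18, -0.1], [0.24, 0.01, -0.227, -0.133], [0.313, 0.01, -0.267, -0.167], [0.39, 0.01, -0.298, -0.2], [0.39, 0.01, -0.298, -0.2]]])

```text
time_s: 22.65
position: [426.8, -205.7, 112.4]
ee_rot: [[0.992, 0.001, 0.126], [-0.126, -0.002, 0.992], [0.001, -1.0, -0.002]]
ft_force: [-0.6, -6.5, 5.8]
width: 0.209
```

```bash
python3 -c "from h import *;ft()"; python3 arc.py 30 5; python3 - <<'E'
from h import *
print(np.array(ctrl.state()['joint_pos']))
for cam in ['scene','wrist']:
    c=viewer.read_camera(cam)
    cv2.imwrite('pics/b_%s.png'%cam,cv2.cvtColor(c['img'],cv2.COLOR_RGB2BGR))
    for n in ['lever_handle','cam_pivot','clamp_pad','roller']:
        for d in viewer.pinpoint(cam,n)[:1]: p=np.array(d['point']); print(cam,n,p,d['p'],'y',p[:2]@[.746,.666])
E
```

```text
t 22.65 pos [ 426.805 -205.664  112.439] y 181.4243329588593 x 437.23515916287164 w 0.20935015553913136 tool F [ 0.254 -5.748 -6.487] tq [-1.118  0.205  0.148]
angle now 207.75738232831378 rad 80.22690069682182
[np.float64(0.051), -0.01, np.float64(-0.066), np.float64(-0.033)], [np.float64(0.109), -0.01, np.float64(-0.125), np.float64(-0.067)], [np.float64(0.173), -0.01, np.float64(-0.179), np.float64(-0.1)], [np.float64(0.242), -0.01, np.float64(-0.225), np.float64(-0.133)], [np.float64(0.315), -0.01, np.float64(-0.264), np.float64(-0.167)], 
[ 0.417  0.42  -0.03   2.053  0.022  0.667  1.817]
scene lever_handle [ 427.  -211.2  124.2] 0.51 y 177.88279999999997
wrist lever_handle [ 426.4 -207.5  130.4] 0.82 y 179.89939999999999
wrist clamp_pad [568.2 -56.2  -0.6] 0.58 y 386.44800000000004
```

Request:
carry_out(moves=[[[0, 0, 0, 0], [0, 0, 0, 0], [0, 0, 0, 0], [0, -0.4, 0, 0], [0, -0.8, 0, 0], [0.2, -1.0, 0.3, 0], [0.4, -1.0, 0.6, 0], [0.6, -1.0, 1.0, 0]]], jaw=0.6)

```text
time_s: 24.15
position: [499.3, -111.2, 212.1]
ee_rot: [[0.992, 0.001, 0.126], [-0.126, -0.0, 0.992], [0.001, -1.0, -0.0]]
ft_force: [0.4, 0.3, -0.4]
width: 0.6
```

Request:
carry_out(moves=[[[0.2, -0.2, 0.4, 0.06], [0.4, -0.4, 0.8, 0.12], [0.5, -0.4, 1.0, 0.18], [0.5, -0.4, 1.0, 0.228], [0.5, -0.4, 1.0, 0.228], [0.5, -0.4, 1.0, 0.228]]])

```text
time_s: 24.9
position: [560.5, -18.7, 251.7]
ee_rot: [[0.669, -0.0, 0.743], [-0.743, -0.0, 0.669], [-0.0, -1.0, -0.0]]
ft_force: [0.9, 0.2, 0.6]
width: 0.602
```

```bash
python3 -c "from h import *;ft();viewer.read_camera('wrist')";python3 rf.py; python3 pad.py
```

```text
t 24.9 pos [560.529 -18.695 251.662] y 405.70399181632365 x 386.17544872174864 w 0.601824085588432 tool F [ 0.47  -0.608  0.835] tq [-0.015 -0.035 -0.008]
wrist 0.73 [614.155 -73.994  -0.003   0.009] 261.0625 foot y 408.8800051828893 x 463.14610236027295 tilt -1.815343841841417 0.7659902093960477 y82 409.1787413645538
clamp_pad [598.7 -82.8  86.2] 0.96 y 391.4854 x 459.4712
cam_pivot [ 499.9 -165.4   80.5] 0.6 y 262.76899999999995 x 455.6528
lever_handle [ 423.7 -205.1  132.3] 0.72 y 179.4836 x 434.75159999999994
scene 0.97 [620.613 -70.137  -0.057  -0.027] 343.0 foot y 416.26618610333776 x 464.5500758405973 tilt -3.4279909119599257 -12.11519454265969 y82 411.5412602317005
clamp_pad [596.8 -87.8  84.6] 0.54 y 386.73799999999994 x 461.9496
cam_pivot [ 495.8 -171.8   82.6] 0.62 y 255.44799999999998 x 457.71760000000006
lever_handle [ 428.2 -209.6  122.9] 0.82 y 179.84359999999995 x 441.1056
pad p 0.89 392
bbox 278 297 232 260
232 289 296 [(np.float64(442.9), np.float64(385.8)), (np.float64(451.1), np.float64(384.7))]
234 288 297 [(np.float64(445.0), np.float64(386.7)), (np.float64(453.
[... 532 characters left out ...]
(386.5)), (np.float64(467.1), np.float64(385.4))]
248 278 297 [(np.float64(460.2), np.float64(386.5)), (np.float64(469.4), np.float64(385.4))]
250 279 297 [(np.float64(462.4), np.float64(386.4)), (np.float64(471.8), np.float64(385.3))]
252 288 297 [(np.float64(464.6), np.float64(386.4)), (np.float64(474.1), np.float64(385.3))]
254 288 297 [(np.float64(466.9), np.float64(386.3)), (np.float64(476.5), np.float64(385.2))]
256 289 297 [(np.float64(469.1), np.float64(386.3)), (np.float64(478.8), np.float64(385.2))]
258 289 296 [(np.float64(471.3), np.float64(385.3)), (np.float64(481.2), np.float64(384.1))]
260 291 294 [(np.float64(473.6), np.float64(383.2)), (np.float64(483.6), np.float64(381.9))]
```

Request:
carry_out(moves=[[[0.1, 0, -0.5, 0], [0.22, 0.1, -1.0, 0]]], jaw=1)

```text
time_s: 25.8
position: [500.8, -102.2, 242.1]
ee_rot: [[0.668, 0.002, 0.744], [-0.744, -0.0, 0.668], [0.001, -1.0, 0.001]]
ft_force: [-0.2, -0.4, -0.0]
width: 0.988
```

Request:
carry_out(moves=[[[0.1, 0, -0.4, -0.05], [0.2, 0.1, -0.8, -0.1], [0.22, 0.2, -1.0, -0.15], [0.22, 0.3, -1.0, -0.2], [0.22, 0.3, -1.0, -0.228], [0.22, 0.3, -1.0, -0.228]]])

```text
time_s: 26.55
position: [441.0, -184.8, 211.8]
ee_rot: [[0.992, 0.0, 0.125], [-0.125, 0.0, 0.992], [0.0, -1.0, 0.0]]
ft_force: [0.0, 0.1, -1.5]
width: 0.997
```

```bash
python3 - <<'E'
from h import *
s=st();R=np.array(s['ee_rot']);p=np.array(s['position']); print('to handle, tool axes',R.T@(np.array([426.8,-205.7,112.4])-p))
viewer.read_camera('wrist')
for d in viewer.pinpoint('wrist','lever_handle')[:1]: print(d['point'],d['p'])
E
```

```text
t 26.55 pos [ 441.037 -184.781  211.829] w 0.997481601049277 F [ 0.003  0.054 -1.457]
[[ 0.992  0.     0.125]
 [-0.125  0.     0.992]
 [ 0.    -1.     0.   ]]
q [ 0.36   0.297 -0.018  1.905  0.007  0.94   1.783]
to handle, tool axes [-11.51   99.427 -22.546]
[425.2, -206.1, 131.9] 0.85
```

Request:
carry_out(moves=[[[-0.12, 0, -0.23, 0], [-0.12, 0.4, -0.23, 0], [-0.12, 0.8, -0.23, 0], [-0.12, 0.99, -0.23, 0], [-0.12, 0.99, -0.23, 0]]])

```text
time_s: 27.28
position: [425.6, -205.5, 111.8]
ee_rot: [[0.992, -0.003, 0.125], [-0.125, 0.001, 0.992], [-0.003, -1.0, 0.001]]
ft_force: [-0.2, 0.3, -0.0]
width: 0.999
```

Request:
carry_out(moves=[[[0, 0, 0, 0], [0, 0, 0, 0], [0, 0, 0, 0], [0, 0, 0, 0], [0, 0, 0, 0]]], jaw=0, newtons=40)

```text
time_s: 27.9
position: [426.6, -206.0, 113.4]
ee_rot: [[0.992, 0.001, 0.125], [-0.125, -0.0, 0.992], [0.001, -1.0, -0.0]]
ft_force: [-1.2, 1.1, 5.6]
width: 0.211
```

```bash
python3 -c "from h import *;ft()"; python3 arc.py 30 5
```

```text
t 27.9 pos [ 426.604 -205.958  113.395] y 181.07875249250606 x 437.32180845934397 w 0.2110082324629786 tool F [-1.358 -5.625  0.96 ] tq [0.21  0.06  0.168]
angle now 207.8759781280037 rad 80.54165458560821
[np.float64(0.051), -0.01, np.float64(-0.066), np.float64(-0.033)], [np.float64(0.109), -0.01, np.float64(-0.125), np.float64(-0.067)], [np.float64(0.173), -0.01, np.float64(-0.179), np.float64(-0.1)], [np.float64(0.242), -0.01, np.float64(-0.225), np.float64(-0.133)], [np.float64(0.315), -0.01, np.float64(-0.264), np.float64(-0.167)],
```

Request:
carry_out(moves=[[[0.051, -0.01, -0.066, -0.033], [0.109, -0.01, -0.125, -0.067], [0.173, -0.01, -0.179, -0.1], [0.242, -0.01, -0.225, -0.133], [0.315, -0.01, -0.264, -0.167], [0.315, -0.01, -0.264, -0.167], [0.315, -0.01, -0.264, -0.167]]])

```text
time_s: 28.78
position: [454.3, -237.4, 113.6]
ee_rot: [[0.923, 0.001, -0.386], [0.386, -0.002, 0.923], [0.0, -1.0, -0.002]]
ft_force: [1.8, -5.8, -6.4]
width: 0.211
```

```bash
python3 -c "from h import *;ft();print(np.array(ctrl.state()['joint_pos']))"; python3 arc.py 5 1
```

```text
t 28.775 pos [ 454.326 -237.407  113.594] y 180.81376344595202 x 479.25310533535094 w 0.21094767369777082 tool F [-0.527  6.438 -6.013] tq [-1.265  0.094  0.15 ]
[ 0.543  0.468 -0.159  1.955  0.11   0.725  2.286]
angle now 237.8267887045311 rad 81.64455583679809
[np.float64(0.042), -0.01, np.float64(-0.055), np.float64(-0.028)],
```

Request:
carry_out(moves=[[[0, 0, 0, 0], [0, 0, 0, 0], [0, 0, 0, 0], [0, -0.4, 0, 0], [0, -0.8, 0, 0], [0.3, -1.0, 0.3, 0], [0.6, -1.0, 0.6, 0], [0.9, -1.0, 0.8, 0]]], jaw=0.6)

```text
time_s: 29.78
position: [506.3, -125.5, 214.5]
ee_rot: [[0.921, 0.001, -0.39], [0.39, 0.0, 0.921], [0.001, -1.0, -0.0]]
ft_force: [0.3, -0.2, 0.1]
width: 0.599
```

Request:
carry_out(moves=[[[0.2, -0.2, 0.2, 0.05], [0.4, -0.4, 0.4, 0.1], [0.7, -0.4, 0.6, 0.16], [0.94, -0.4, 0.84, 0.22], [0.94, -0.4, 0.84, 0.28], [0.94, -0.4, 0.84, 0.34], [0.94, -0.4, 0.84, 0.393], [0.94, -0.4, 0.84, 0.393], [0.94, -0.4, 0.84, 0.393]]])

```text
time_s: 30.9
position: [559.8, -13.1, 253.8]
ee_rot: [[0.674, -0.0, 0.739], [-0.739, 0.0, 0.674], [-0.0, -1.0, -0.0]]
ft_force: [0.0, -0.5, -1.0]
width: 0.601
```

```bash
python3 -c "from h import *;ft();viewer.read_camera('wrist')";python3 rf.py; python3 pad.py
```

```text
t 30.9 pos [559.788 -13.143 253.788] y 408.8490023582222 x 381.53030934533587 w 0.6009898798367947 tool F [ 0.355  1.036 -0.293] tq [-0.032  0.012  0.072]
wrist 0.96 [615.355 -74.246   0.018   0.024] 201.1875 foot y 409.60645498720066 x 464.1318606442586 tilt -1.2340671631816233 5.900732751328599 y82 411.9077407602188
clamp_pad [601.7 -80.7  87.4] 0.65 y 395.12200000000007 x 459.89240000000007
lever_handle [ 454.5 -236.8  132.2] 0.73 y 181.3482 x 478.9144
scene 0.68 [612.644 -72.393  -0.004  -0.006] 326.375 foot y 408.81898124130606 x 460.94566903869725 tilt 0.3418336423992888 -1.3622086445042025 y82 408.2877198699494
clamp_pad [602.9 -81.3  84.4] 0.49 y 395.6176 x 461.13800000000003
cam_pivot [ 497.6 -170.8   85.4] 0.77 y 257.45680000000004 x 458.1648
pad p 0.67 395
bbox 281 300 235 263
235 291 298 [(np.float64(442.7), np.float64(390.7)), (np.float64(451.1), np.float64(389.8))]
237 291 300 [(np.float64(444.8), np.float64(392.7)), (np.float64(453.4), np.float64(391.8))]
239 290 300 [(np.float64(447.0), np.float64(392.7)), (np.float64(455.7), np.float64(391.8))]
241 290 300 [(np.float
[... 393 characters left out ...]
(391.6)), (np.float64(467.3), np.float64(390.6))]
251 281 299 [(np.float64(460.2), np.float64(391.5)), (np.float64(469.6), np.float64(390.6))]
253 282 299 [(np.float64(462.5), np.float64(391.5)), (np.float64(472.0), np.float64(390.6))]
255 286 299 [(np.float64(464.7), np.float64(391.5)), (np.float64(474.4), np.float64(390.6))]
257 290 299 [(np.float64(466.9), np.float64(391.5)), (np.float64(476.8), np.float64(390.5))]
259 290 299 [(np.float64(469.2), np.float64(391.5)), (np.float64(479.2), np.float64(390.5))]
261 290 299 [(np.float64(471.5), np.float64(391.4)), (np.float64(481.6), np.float64(390.5))]
263 291 298 [(np.float64(473.8), np.float64(390.4)), (np.float64(484.0), np.float64(389.4))]
```

```bash
python3 - <<'E'
from fit import *
c=camw('wrist'); im=cv2.cvtColor(c['img'],cv2.COLOR_RGB2BGR); cv2.imwrite('pics/w10.png',im)
old=cv2.imread('pics/w8.png')
for nm,I,x0 in (('w8',old,225),('now',im,255)):
    g=cv2.cvtColor(I,cv2.COLOR_BGR2GRAY); print(nm,'cols',x0)
    for r in range(238,268,3): print(r,' '.join('%3d'%v for v in g[r,x0:x0+52]))
E
python3 rf.py | head -2; python3 pad.py | head -8
```

```text
w8 cols 225
238  72  72  74  72  73  70  71  68  71  72  73  71  70  70  71  71  72  70  71  88  98 102  99  99 100  99 110 149 152 151 154 154 154 154 151 151 148 149 150 142 114 104  87  59  39  40  40  40  54 103 149 152
241  72  70  71  79  85  82  82  82  79  77  80  77  78  78  78  78  77  75  79  76  79  77  77  78  82  84  95 108 104  88  84  79  80  78  80  79  81  78  88 111 108  90  56  45  42  44  43  45  44  54  79  79
244  73  76  99 119 138 138 138 138 137 138 136 135 133 134 134 132 132 131 131 129 128 128 128 124 114 131 153 149 121  83  59  64  61  60  66  61  70 122 220 223 189  78  52  56  55  54  53  49  43  57  78  80
247  72  95 140 170 174 171 171 171 172 170 170 169 168 169 166 160 166 166 167 164 165 165 163 165 162 160 178 165 110  82  77  87  75  93  88  75  84 103 187 222 193  78  50  55  56  56  55  50  41  52  77  80
250  78 108 158 195 197 196 195 195 197 195 196 197 194 192 194 194 193 193 192 193 194 193 193 192 191 194 193 177  93  87 110 100 105 126 111 145 105 121 203 224 200  85  53  55  59  56  56  51  42  51  77  79
253  94 156 209 210 210 210 
[... 3280 characters left out ...]
26010318 5.236860604418577 y82 412.07487674275774
clamp_pad [600.  -83.4  85.4] 0.83 y 392.0556 x 460.7832
pad p 0.71 419
bbox 281 300 234 263
234 292 297 [(np.float64(441.6), np.float64(389.8)), (np.float64(449.9), np.float64(388.8))]
236 291 300 [(np.float64(443.7), np.float64(392.7)), (np.float64(452.2), np.float64(391.8))]
238 290 300 [(np.float64(445.9), np.float64(392.7)), (np.float64(454.5), np.float64(391.8))]
240 290 300 [(np.float64(448.1), np.float64(392.7)), (np.float64(456.8), np.float64(391.8))]
242 284 300 [(np.float64(450.2), np.float64(392.6)), (np.float64(459.1), np.float64(391.8))]
244 283 300 [(np.float64(452.4), np.float64(392.6)), (np.float64(461.4), np.float64(391.8))]
```

```bash
python3 - <<'E'
from h import *
s=st();R=np.array(s['ee_rot']);p=np.array(s['position'])
ex=np.array([.664,-.748]);ey=np.array([.746,.666])
T=ex*460.5+ey*413; print(T,R.T@(np.r_[T,172.5]-p))
E
```

```text
t 32.2 pos [559.892 -13.396 253.792] w 0.5990513376636103 F [ 0.275 -0.222  0.594]
[[ 0.671 -0.     0.741]
 [-0.741 -0.     0.671]
 [ 0.    -1.    -0.   ]]
q [-0.05   0.384  0.045  1.641 -0.019  1.118  0.735]
[613.87  -69.396] [77.739 81.295  2.421]
```

Request:
carry_out(moves=[[[0.4, 0, 0.04, 0], [0.78, 0, 0.04, 0], [0.78, 0, 0.04, 0], [0.78, 0.4, 0.04, 0], [0.78, 0.8, 0.04, 0], [0.78, 0.8, 0.04, 0]]])

```text
time_s: 32.95
position: [612.9, -67.4, 171.2]
ee_rot: [[0.672, -0.006, 0.741], [-0.741, 0.001, 0.672], [-0.005, -1.0, -0.004]]
ft_force: [0.3, 0.1, 0.7]
width: 0.598
```

Request:
carry_out(moves=[[[0, 0, 0, 0], [0, 0, 0, 0], [0, 0, 0, 0], [0, 0, 0, 0]]], jaw=0, newtons=30)

```text
time_s: 33.45
position: [616.2, -68.6, 175.9]
ee_rot: [[0.671, 0.003, 0.741], [-0.741, -0.0, 0.671], [0.002, -1.0, 0.002]]
ft_force: [-1.3, -1.3, 6.1]
width: 0.246
```

```bash
python3 -c "from h import *;ft()"
```

```text
t 33.45 pos [616.178 -68.613 175.911] y 413.9731727117818 x 460.4647396651905 w 0.24626031541868673 tool F [ 0.1   -6.069 -1.782] tq [-0.328  0.037  0.181]
```

Request:
carry_out(moves=[[[0, -0.02, 0, 0], [0, -0.035, -0.01, 0], [0, -0.035, -0.02, 0], [0, -0.035, -0.03, 0], [0, -0.035, -0.03, 0]]])

```text
time_s: 34.08
position: [613.7, -69.9, 177.6]
ee_rot: [[0.672, 0.001, 0.741], [-0.741, 0.001, 0.672], [0.0, -1.0, 0.002]]
ft_force: [4.3, 3.5, -2.2]
width: 0.248
```

```bash
python3 -c "from h import *;ft()"
```

```text
t 34.075 pos [613.652 -69.895 177.556] y 411.23441338546917 x 459.7460221026443 w 0.24781154912928 tool F [0.31  2.237 5.569] tq [ 1.565  0.011 -0.165]
```

Request:
carry_out(moves=[[[0, -0.01, 0.01, 0], [0, -0.01, 0.02, 0], [0, -0.01, 0.02, 0], [0, 0.01, 0.02, 0], [0, 0.025, 0.02, 0]]])

```text
time_s: 34.7
position: [615.1, -69.4, 176.0]
ee_rot: [[0.671, 0.002, 0.741], [-0.741, -0.0, 0.671], [0.002, -1.0, 0.001]]
ft_force: [-0.4, 3.1, 12.6]
width: 0.244
```

```bash
python3 -c "from h import *;ft()"
```

```text
t 34.7 pos [615.082 -69.43  175.956] y 412.61043958899927 x 460.3484057408556 w 0.24400530497807899 tool F [ -2.514 -12.632   1.79 ] tq [ 0.238 -0.03   0.317]
```

Request:
carry_out(moves=[[[0, 0, 0, 0], [0, 0, 0, 0], [0, 0, 0, 0], [0, -0.4, 0, 0], [0, -0.8, 0, 0], [-0.4, -0.8, 0, 0], [-0.78, -0.8, -0.04, 0], [-0.78, -0.8, -0.04, 0], [-0.78, -0.8, -0.04, 0]]], jaw=0.6)

```text
time_s: 35.83
position: [559.4, -14.6, 255.0]
ee_rot: [[0.671, 0.001, 0.741], [-0.741, -0.001, 0.671], [0.001, -1.0, -0.0]]
ft_force: [0.2, -0.4, 0.7]
width: 0.601
```

```bash
python3 -c "from h import *;ft()"; python3 rf.py; python3 - <<'E'
from fit import *
c=camw('wrist'); g=cv2.cvtColor(c['img'],cv2.COLOR_RGB2GRAY); cv2.imwrite('pics/w11.png',cv2.cvtColor(c['img'],cv2.COLOR_RGB2BGR))
for r in range(241,259,3): print(r,' '.join('%3d'%v for v in g[r,270:310]))
E
```

```text
t 35.825 pos [559.444 -14.637 255.015] y 407.5973294925896 x 382.41956448212983 w 0.6008380078433276 tool F [ 0.42  -0.731 -0.089] tq [-0.033  0.033 -0.083]
wrist 0.59 [617.06  -72.401  -0.003   0.006] 201.0 foot y 412.1076509126092 x 463.8833524856403 tilt -1.193039595103294 0.3880024916440511 y82 412.2589718843504
clamp_pad [602.7 -80.1  88.1] 0.88 y 396.2676 x 460.10760000000005
cam_pivot [ 499.  -169.9   79.3] 0.84 y 259.1006 x 458.4212
lever_handle [ 453.4 -236.9  131.2] 0.59 y 180.46099999999998 x 478.25879999999995
scene 0.95 [617.395 -68.855  -0.031  -0.03 ] 290.3125 foot y 414.7194362203444 x 461.4533392396367 tilt 0.47119863248379357 -8.631511952828744 y82 411.3531465587412
clamp_pad [603.9 -81.7  84.8] 0.49 y 396.0972 x 462.1012
cam_pivot [ 494.3 -171.8   83.8] 0.92 y 254.32899999999995 x 456.7216000000001
lever_handle [ 453.8 -239.3  123.1] 0.81 y 179.161 x 480.31960000000004
241 124 125 127 124 121 112 119 120 111 131 148 139  99  69  71  64  70  65  64  69  65 120 216 207 114  56  55  56  55  55  50  46  54  43  40  38  42  44  43  41
244 163 161 160 161 163 160 160 159 159 164 175 159  86  81  91  80  85  88  92  86  84 136 220 216 118  56  54  58  49  56  52  45  40  43  42  42  41  43  44  37
247 190 188 189 190 189 189 189 188 187 186 188 161 106 158 112 124 123 108 141 106 100 154 221 214 117  56  54  58  58  56  48  40  44  42  40  41  41  44  43  41
250 211 208 209 210 208 209 209 207 204 193 195 167 115 177 117 136 134 123 185 111 106 176 222 212 111  54  55  57  57  54  54  44  40  44  42  39  40  40  42  41
253 195 195 196 200 199 199 201 192 164 199 201 171  82  77  91  72  74  82  74  88  85 142 223 212 109  58  54  58  56  54  51  45  43  43  42  40  41  43  43  36
256 129 132 145 147 150 150 149 151 153 169 184 174  95  79  80  79  79  80  80  78  84 139 224 210 109  55  56  59  55  57  52  40  40  44  41  40  41  40  41  37
```

Request:
carry_out(moves=[[[0.22, 0, -0.5, 0], [0.45, 0.05, -1.0, 0]]], jaw=1)

```text
time_s: 36.62
position: [515.1, -115.3, 250.0]
ee_rot: [[0.673, 0.001, 0.74], [-0.74, -0.0, 0.673], [0.001, -1.0, 0.0]]
ft_force: [0.4, -0.2, 0.3]
width: 0.987
```

Request:
carry_out(moves=[[[0.2, 0, -0.4, -0.055], [0.4, 0.1, -0.8, -0.11], [0.48, 0.2, -1.0, -0.165], [0.48, 0.3, -1.0, -0.22], [0.48, 0.35, -1.0, -0.28], [0.48, 0.35, -1.0, -0.34], [0.48, 0.35, -1.0, -0.393], [0.48, 0.35, -1.0, -0.393]]])

```text
time_s: 37.62
position: [473.3, -217.4, 214.8]
ee_rot: [[0.922, 0.0, -0.388], [0.388, 0.0, 0.922], [0.0, -1.0, 0.0]]
ft_force: [0.2, 0.2, 0.3]
width: 1.002
```

```bash
python3 - <<'E'
from h import *
s=st();R=np.array(s['ee_rot']);p=np.array(s['position']); print('to handle, tool axes',R.T@(np.array([454.3,-237.4,112.8])-p))
viewer.read_camera('wrist')
for d in viewer.pinpoint('wrist','lever_handle')[:1]: print(d['point'],d['p'])
E
```

```text
t 37.625 pos [ 473.318 -217.436  214.83 ] w 1.0024328007239363 F [0.205 0.243 0.341]
[[ 0.922  0.    -0.388]
 [ 0.388  0.     0.922]
 [ 0.    -1.     0.   ]]
q [ 0.508  0.36  -0.174  1.798  0.073  0.99   2.274]
to handle, tool axes [-25.294 102.024 -11.027]
```

Request:
carry_out(moves=[[[-0.25, 0, -0.11, 0], [-0.25, 0.4, -0.11, 0], [-0.25, 0.8, -0.11, 0], [-0.25, 1.0, -0.11, 0], [-0.25, 1.0, -0.11, 0]]])

```text
time_s: 38.35
position: [453.8, -236.6, 113.6]
ee_rot: [[0.922, -0.003, -0.387], [0.387, 0.001, 0.922], [-0.002, -1.0, 0.002]]
ft_force: [-0.0, 0.1, -0.1]
width: 0.998
```

Request:
carry_out(moves=[[[0, 0, 0, 0], [0, 0, 0, 0], [0, 0, 0, 0], [0, 0, 0, 0], [0, 0, 0, 0]]], jaw=0, newtons=40)

```text
time_s: 38.98
position: [454.8, -237.3, 115.4]
ee_rot: [[0.921, 0.001, -0.389], [0.389, -0.001, 0.921], [0.001, -1.0, -0.001]]
ft_force: [-0.2, -0.6, 6.4]
width: 0.205
```

```bash
python3 -c "from h import *;ft()"; python3 arc.py 13.5 3
```

```text
t 38.975 pos [ 454.799 -237.309  115.392] y 181.23243512774485 x 479.49417651666045 w 0.2054558245014762 tool F [-0.375 -6.378 -0.458] tq [0.12  0.006 0.171]
angle now 238.07245289126485 rad 81.31004857385517
[np.float64(0.038), -0.01, np.float64(-0.05), np.float64(-0.025)], [np.float64(0.08), -0.01, np.float64(-0.096), np.float64(-0.05)], [np.float64(0.125), -0.01, np.float64(-0.139), np.float64(-0.075)],
```

Request:
carry_out(moves=[[[0.038, -0.01, -0.05, -0.025], [0.08, -0.01, -0.096, -0.05], [0.125, -0.01, -0.139, -0.075], [0.125, -0.01, -0.139, -0.075], [0.125, -0.01, -0.139, -0.075]]])

```text
time_s: 39.6
position: [471.3, -245.7, 115.6]
ee_rot: [[0.806, -0.0, -0.592], [0.592, -0.001, 0.806], [-0.0, -1.0, -0.0]]
ft_force: [-0.2, -3.7, -3.6]
width: 0.208
```

```bash
python3 -c "from h import *;ft();print(np.array(ctrl.state()['joint_pos']))"; python3 arc.py 5 1
```

```text
t 39.6 pos [ 471.269 -245.655  115.565] y 187.96042381004727 x 496.6722902029088 w 0.2077085618168528 tool F [-2.391  3.567 -2.885] tq [-0.58   0.103  0.407]
[ 0.583  0.493 -0.219  1.903  0.15   0.761  2.484]
angle now 251.06903215146605 rad 81.77818524652912
[np.float64(0.042), -0.01, np.float64(-0.055), np.float64(-0.028)],
```

Request:
carry_out(moves=[[[0, 0, 0, 0], [0, 0, 0, 0], [0, 0, 0, 0], [0, -0.4, 0, 0], [0, -0.8, 0, 0], [0.3, -1.0, 0.2, 0], [0.7, -1.0, 0.4, 0], [1.0, -1.0, 0.6, 0]]], jaw=0.6)

```text
time_s: 40.6
position: [517.3, -135.6, 216.4]
ee_rot: [[0.804, 0.001, -0.594], [0.594, 0.0, 0.804], [0.001, -1.0, -0.001]]
ft_force: [0.3, 0.7, -0.1]
width: 0.598
```

Request:
carry_out(moves=[[[0.3, -0.2, 0.2, 0.055], [0.6, -0.4, 0.4, 0.11], [0.9, -0.4, 0.6, 0.165], [1.0, -0.4, 0.74, 0.22], [1.0, -0.4, 0.74, 0.28], [1.0, -0.4, 0.74, 0.34], [1.0, -0.4, 0.74, 0.4], [1.0, -0.4, 0.74, 0.468], [1.0, -0.4, 0.74, 0.468], [1.0, -0.4, 0.74, 0.468]]])

```text
time_s: 41.85
position: [552.9, -18.3, 255.8]
ee_rot: [[0.674, -0.0, 0.739], [-0.739, 0.0, 0.674], [-0.0, -1.0, -0.0]]
ft_force: [0.4, 0.1, 0.3]
width: 0.602
```

```bash
python3 -c "from h import *;ft()"; python3 rf.py; python3 pad.py | sed -n '1p;5,9p'; python3 - <<'E'
from fit import *
c=camw('wrist'); g=cv2.cvtColor(c['img'],cv2.COLOR_RGB2GRAY)
for r in range(238,262,3): print(r,' '.join('%3d'%v for v in g[r,265:310]))
E
```

```text
t 41.85 pos [552.891 -18.261 255.798] y 400.29474899629747 x 380.7785307671686 w 0.6021863110247297 tool F [ 0.237 -0.263  0.386] tq [-0.    -0.039 -0.002]
wrist 0.81 [618.17  -73.525  -0.009   0.012] 238.875 foot y 412.1872771600757 x 465.46163093789414 tilt -3.064918051792691 0.24530181025969933 y82 412.282944866077
clamp_pad [603.7 -80.6  87.2] 0.74 y 396.6806 x 461.14560000000006
cam_pivot [ 501.9 -167.8   81.2] 0.66 y 262.6626 x 458.776
lever_handle [ 471.5 -244.   129.7] 0.91 y 189.23499999999996 x 495.588
scene 0.88 [613.493 -72.48   -0.003  -0.002] 334.8125 foot y 409.3935818879944 x 461.57439009769894 tilt -0.17187615718126373 -0.6960679519193134 y82 409.12211538674586
clamp_pad [605.6 -81.1  84.2] 0.6 y 397.765 x 462.7812
cam_pivot [ 496.3 -169.3   83.2] 0.72 y 257.486 x 456.17960000000005
lever_handle [ 472.6 -249.1  124.5] 0.87 y 186.659 x 500.13320000000004
238  82  78  80  77  78  80  78  81  79  78  79  80  79  78  78  76  76  77  77  77  77  78  76  76  79  91  97  92  82  79  78  78  76  78  87 108 104  77  47  41  42  40  40  41  41
241 114 125 123 113 121 125 125 1
[... 554 characters left out ...]
 208 208 207 210 209 209 206 207 207 205 207 206 205 206 205 200 179 197 186 137 185 133 116 119 105 134 187 223 198  79  51  57  59  55  53  50  43
253 194 192 195 196 197 195 197 196 198 197 200 199 202 202 203 201 203 202 204 203 206 205 208 202 183 200 191 111  79  89  77  84  88 101 176 225 196  78  48  57  54  57  54  49  45
256 142 143 145 147 146 149 149 148 149 152 153 152 155 156 157 157 156 156 160 160 160 164 165 160 154 185 177 113  82  80  75  78  76 104 180 225 209  84  50  57  54  56  53  50  39
259  81  80  82  79  78  80  79  81  79  82  76  78  81  80  80  79  79  78  79  79  78  79  78  77  83  99 105  91  79  80  78  78  76 106 183 223 200  80  52  56  58  52  51  48  42
```

```bash
python3 -c "
from h import *
ft(); print(ctrl.hand_in())"
```

```text
t 42.5 pos [552.971 -18.534 255.766] y 400.17213981288654 x 381.03609512908696 w 0.6027235866969246 tool F [ 0.751  0.053 -0.147] tq [ 0.029 -0.042 -0.044]
the job is handed in; nothing more can be done
None
```

The roller now stands upright on its flat end in the V saddle, with the sprung pad pressing it in. I handed in at 42.5 s of the 54 s allowed, with the gripper open and clear of everything.

**How it went:**
- I held the roller by its stub and tipped it up inside the tote, never lifting it more than a few millimetres off the floor.
- When the pad first touched, the foot proved to be about 2 mm short of the seat, so the roller leaned slightly. I re-gripped the stub, eased it upright, let it settle, then released it.
- I then turned the cam lever a further 13°, for about 2.1 rad of travel in all, leaving it near 2.35 rad.

**Last checks:**
- **Roller (wrist camera):** upright in the pad's direction to about 0.3 mm over its length, with a 3 mm sideways lean that is within fit noise. The foot and the pad-height section both sit at the same distance into the saddle.
- **Spring:** it measures about 6.4 mm against 10.1 mm free, so it is pushed in by about 3.7 mm. The lever angle and measured gap give about 4 mm, well short of solid at 10 mm.
- **Disagreement:** the scene camera puts the roller about 3 mm nearer the pad than the wrist camera does. Its fits scattered by several millimetres throughout, so I relied on the wrist camera.
- **Not checked:** I didn't re-measure the box and bottle at the end. The arm never worked near them, and I saw no sign of contact in the force readings.

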